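# Set up the inspection lamp over the glaze test tiles

## Robot

A 6-joint arm with a two-finger parallel gripper is mounted at the origin on a cart in front of the work surface, level with it; the furniture and walls round the work are solid. World frame = base frame: x ahead of the robot, y to its left, z up, the work surface at z = 0. Lengths are in m, angles in rad, forces in N, time in s.
With the tool pointing down it reaches from about 0.425 to 0.925 m from the base axis. Payload 12.5 kg.
Tool frame: the origin (TCP) lies on the centre line of the jaws, within the pads' length; the fingertips stand 19 mm ahead of it and the grasp point (between the pads) is the TCP; z points along the fingers, x is the direction in which the jaws open and shut, and the axes are right-handed (so a half turn about z gives the same grasp; the last joint's range is limited). The gripper opens to 85 mm and grips with 20 to 120 N. Pads are 22 mm wide; open, the fingers measure 114 mm over their backs; the gripper's body (76 mm by 85 mm) begins 54 mm behind the grasp point. The pads swing forward as they close: fully open they stand 13 mm farther back than shut.
Start: joints at [-1.276, 0.491, 1.559, -0, 1.092, -0.106], TCP at [0.244, -0.575, 0.25] pointing down, gripper open.
Joint ranges: [-3.1, 3.1], [-0.84, 2.19], [0.05, 2.79], [-1.13, 4.28], [0.06, 2.93], [-2.69, 2.69]. Speed limits (rad/s): [2.22, 2.22, 2.79, 3.14, 3.14, 3.14].

## Interface

Orientations are given as a unit quaternion [w, x, y, z].
In Python, from plant import robot gives the robot as it stands.
- The arm moves only by the shell command python3 -m handwheel 'ROWS' [OPENING] [FORCE]. ROWS is JSON, a list of rows, each an object with "delta_pos": the shift along the tool's x, y, z in cm, a list of three; "angular": the turn, a rotation vector about the tool's x, y, z in degrees, a list of three. In form: [{"delta_pos": [tx, ty, tz], "angular": [ax, ay, az]}, ...]. A call has 1 to 8 rows; each row shifts and turns the commanded pose from where the row before left it, along the tool's axes as they then stand; what a row does not reach is not made up. A row lasts 1/12 s, in which the tool goes at most 41.7 mm and 7.16 degrees, less where a joint would pass 70% of its speed; a pose out of reach is approached as far as the arm can. A call with a gripper value outside its range is refused whole. OPENING is the closure, from 0 (fully open) to 1 (shut), set as the call begins (- or left out, the last holds). The fingers move at their own pace and stop on an object; FORCE is the grip in N (left out, the last holds). Time passes only in rows, so rows that do not move let the fingers close. It gives the time, the measured TCP pose, the force and the opening at its end, in the units of the state.
- robot.get_obs(): the state, without advancing time (a new reading comes with each control period).
- robot.get_image(name): name is "side" or "top" or "wrist"; returns a dict with "color" (420x560x3 uint8, blue, green, red), "z_map" (420x560 float32, m along the optical axis (not along the pixel's ray), 0 where there is no reading), "fx", "fy", "cx", "cy" (pixels), "cam_to_world" (4x4, takes a point from camera to world coordinates); the wrist camera has in their place "T_tool_cam" (4x4, takes a point from camera to tool coordinates, whose origin is the TCP and whose axes are the tool frame's). Camera axes: x right, y up, looking along -z (the intrinsics and any distortion apply to the point x, -y, -z); pixel columns grow to the right and rows downward; lengths in m; the calibration is good to about 2 mm. A picture is of the moment at which its call begins: read the wrist's pose just before it.
- robot.hand_in(): hands the job in, once; it reports no verdict.
The state is a dict: "time_s": time; "joint_positions": joint angles; "qvel": joint speeds; "tau": joint torques, N m; "tool_pos": TCP position; "eef_rot": TCP orientation; "contact_force": force on the tool from outside, world axes, zero at the start; "wrist_torque": the same for the moment, N m; "finger_gap": opening from 0.0 (shut) to 1.0 (fully open).
Only numpy, scipy, OpenCV 4.12 (cv2) and the standard library are available. Lean on these libraries where they do the work, as an engineer would, in place of code of your own. Each camera call takes 0.05 s, during which the arm holds its last target. There are 200 camera calls.

## Task

Set up the inspection lamp: first swing the stand's folded leg out until it snaps into its end stop, then stand every test tile upright on the ware board in front of the stand, and only after that tip the lamp head down to 40 degrees above level, let go and see that it stays there. Then test the light: pull the knob on the control box up to its on position, leave it on for at least ten seconds, and push it fully home again. Leave the leg, tiles and lamp head as set, and do not disturb the cup, the brush or the wooden rib.

Things in the scene. Friction and masses are not known exactly. Their poses are not given: they have to be found in the camera images.
- lamp_stand: fixed lamp stand: dark steel base plate 140 (x) x 290 (y) x 12 mm. Origin on the worktop under the lamp hinge; with its own axes, -x is the front (where the lamp head points when lowered), +y the side with the leg, -y the side with the control box (75 x 70 mm, top 55 mm high, centred 150 mm to -y of the origin). The stand does not move.
- lamp_head (a joint): friction hinge of the lamp head, rad above level: 0 = head level, pointing to the stand's front; 0.698 = 40 degrees above level; 1.57 = straight up; range 0 to 1.95. It starts about upright. Stiff: 0.8 N m (about 4.5 N at the handle); it stays where it is left. An aluminium quadrant on the +y side of the hinge has a graduation every 10 degrees from level up, the 40 degree one long, and a pointer turns with the head.
- lamp_hinge (a point): point on the hinge axis of the lamp head, 120 mm above the worktop, straight above the stand's origin; the axis is the stand's y
- lamp_handle (a point): middle of the lamp head's handle: a round bar 10 mm thick, parallel to the hinge axis, 180 mm from it, clear for 80 mm along the bar and 38 mm behind it. The head is a grey panel 120 mm wide and 20 mm thick, 44 to 139 mm from the hinge axis
- leg (a joint): outrigger leg, rad: 0 = folded along the base (pointing to the stand's -x), 1.4 = fully out, in its end detent. It turns clockwise seen from above, towards the stand's +y. An over-centre spring pulls it back to folded until past half-way (0.7), then pulls it to the end stop and keeps it there (about 2 N at the post at either end, less between)
- leg_post (a point): point to grip on the leg: axis of its upright round black post, 14 mm thick, standing from 13 to 68 mm above the worktop, 110 mm from the pivot; this point is 48 mm above the worktop
- leg_pivot (a point): point on the leg's upright pivot axis, fixed to the stand, 20 mm above the worktop
- knob (a joint): lamp switch, m: 0 = pushed home (off), 0.014 = pulled out straight up to its detent (on). An over-centre spring holds it at either end with about 6 N, weakening to nothing half-way, then snapping it on to the other end
- knob_grip (a point): middle of the round black pull knob on top of the control box, axis upright, 27 mm thick and 26 mm tall, 85 mm above the worktop when home; the knob's top is 12 mm above this point, its underside 14 mm below, 16 mm above the box when home
- board: fixed plywood ware board lying in front of the stand, 140 (x) x 290 (y) x 12 mm, origin under its centre on the worktop; its top is 12 mm above the worktop
- tile0_mid (a point): glaze test tile (two to four of four are there): a terracotta foot 44 x 44 x 8 mm with an upright fin 9.5 mm thick (its x), 36 mm wide (its y), white on top; 50 mm tall in all, 70 g. This point is at its centre, 25 mm above its underside; z is up when it stands. Centre of gravity about 12 mm up, so it rights itself on its foot if let go leaning by less than about 0.8 rad
- tile1_mid (a point): glaze test tile (two to four of four are there): a terracotta foot 44 x 44 x 8 mm with an upright fin 9.5 mm thick (its x), 36 mm wide (its y), white on top; 50 mm tall in all, 70 g. This point is at its centre, 25 mm above its underside; z is up when it stands. Centre of gravity about 12 mm up, so it rights itself on its foot if let go leaning by less than about 0.8 rad
- tile2_mid (a point): glaze test tile (two to four of four are there): a terracotta foot 44 x 44 x 8 mm with an upright fin 9.5 mm thick (its x), 36 mm wide (its y), white on top; 50 mm tall in all, 70 g. This point is at its centre, 25 mm above its underside; z is up when it stands. Centre of gravity about 12 mm up, so it rights itself on its foot if let go leaning by less than about 0.8 rad
- tile3_mid (a point): glaze test tile (two to four of four are there): a terracotta foot 44 x 44 x 8 mm with an upright fin 9.5 mm thick (its x), 36 mm wide (its y), white on top; 50 mm tall in all, 70 g. This point is at its centre, 25 mm above its underside; z is up when it stands. Centre of gravity about 12 mm up, so it rights itself on its foot if let go leaning by less than about 0.8 rad
- brush_cup: stained cup with a brush standing in it, 77 x 75 x 166 mm; leave it alone. Origin at the centre of its underside.
- scrub_brush: grey scrubbing brush with a bow handle, 61 x 155 x 91 mm; leave it alone. Origin at the centre of its underside.
- wood_rib: flat half-round wooden rib, 66 x 110 x 9 mm; leave it alone. Origin at the centre of its underside.

How it is judged:
On the way, in this order (a step that is already met when the one before it is completed fails the run):
1. the leg is swung out and seated in its end detent (value of joint leg above 1.35 rad), for 0.3 s.
2. all tiles present stand upright on the ware board, let go (x of tile0_mid in the frame of board between -0.062 and 0.062 m and y of tile0_mid in the frame of board between -0.137 and 0.137 m and angle between each of tile0_mid, tile1_mid, tile2_mid, tile3_mid's own z axis and vertical below 0.15 rad and z of tile0_mid in the frame of board between 0.031 and 0.043 m and x of tile1_mid in the frame of board between -0.062 and 0.062 m and y of tile1_mid in the frame of board between -0.137 and 0.137 m and z of tile1_mid in the frame of board between 0.031 and 0.043 m and x of tile2_mid in the frame of board between -0.062 and 0.062 m and y of tile2_mid in the frame of board between -0.137 and 0.137 m and z of tile2_mid in the frame of board between 0.031 and 0.043 m and x of tile3_mid in the frame of board between -0.062 and 0.062 m and y of tile3_mid in the frame of board between -0.137 and 0.137 m and z of tile3_mid in the frame of board between 0.031 and 0.043 m and contact force between the fingers and anything else below 0.3 N), for 0.3 s.
3. the lamp head stands at 40 degrees above level, let go, and holds there for a second (value of joint lamp_head between 0.638 and 0.758 rad and contact force between the fingers and anything else below 0.3 N and velocity of joint lamp_head between -0.02 and 0.02 rad/s), for 1 s.
4. the knob is out in its detent for over nine seconds (value of joint knob above 0.012 m), for 9.2 s.
5. the knob is pushed home again (value of joint knob below 0.0015 m), for 0.2 s.
At the end, for the whole second after the job is handed in: The leg is out in its end detent (over 1.35 rad), every tile present stands upright (within 0.15 rad) on the ware board (its centre within 62 mm of the board's centre along x and 137 mm along y), the lamp head rests at 0.698 rad (40 degrees) within 0.06 rad, and the knob is home (under 1.5 mm) (value of joint leg above 1.35 rad and x of tile0_mid in the frame of board between -0.062 and 0.062 m and y of tile0_mid in the frame of board between -0.137 and 0.137 m and angle between each of tile0_mid, tile1_mid, tile2_mid, tile3_mid's own z axis and vertical below 0.15 rad and z of tile0_mid in the frame of board between 0.031 and 0.043 m and x of tile1_mid in the frame of board between -0.062 and 0.062 m and y of tile1_mid in the frame of board between -0.137 and 0.137 m and z of tile1_mid in the frame of board between 0.031 and 0.043 m and x of tile2_mid in the frame of board between -0.062 and 0.062 m and y of tile2_mid in the frame of board between -0.137 and 0.137 m and z of tile2_mid in the frame of board between 0.031 and 0.043 m and x of tile3_mid in the frame of board between -0.062 and 0.062 m and y of tile3_mid in the frame of board between -0.137 and 0.137 m and z of tile3_mid in the frame of board between 0.031 and 0.043 m and value of joint lamp_head between 0.638 and 0.758 rad and value of joint knob below 0.0015 m and velocity of joint lamp_head between -0.02 and 0.02 rad/s); the robot touches nothing.
It fails at once if stained cup with a brush standing in it is moved more than 4 cm (distance of brush_cup from where it was at the start of the episode above 0.04 m).
It fails at once if grey scrubbing brush with a bow handle is moved more than 4 cm (distance of scrub_brush from where it was at the start of the episode above 0.04 m).
It fails at once if flat half-round wooden rib is moved more than 4 cm (distance of wood_rib from where it was at the start of the episode above 0.04 m).
Of tile0, tile1, tile2, tile3 only 2 to 4 are there at a start; the rules pass over those that are not, and their reading is None.
At some moment in a run one of tile0, tile1, tile2, tile3 may be knocked a few centimetres aside while the robot is not near it.
Once in a run the grip may slacken for a moment while it holds something.
It also fails if it takes over 210 s, if anything falls off the work surface, if the arm or the gripper's body presses on something with over 40 N, if the wrist force passes 120 N, or if a joint passes its speed limit or range.

## Working session

There is one attempt and no reset: what is moved stays moved. The work goes in short steps, Python scripts to look and compute and a shell command to move; the robot and the scene stay as the last step left them, time stands still between calls to the robot, and variables do not carry over. Pictures are saved under pics/ and viewed, about 12 in all and at most 16, crops included, and the job is handed in when it is done.

```bash
ls; mkdir -p pics
python3 - <<'E'
from plant import robot
import cv2
o=robot.get_obs(); print(o)
for n in("top","side"):
    i=robot.get_image(n); cv2.imwrite(f"pics/{n}0.png",i["color"]); print(n,i["fx"],i["fy"],i["cx"],i["cy"],i["cam_to_world"],i.keys())
E
```

```text
pics
{'time_s': 0.0, 'joint_positions': array([-1.27556607e+00,  4.91551877e-01,  1.55949879e+00, -3.13851780e-06,
        1.09170706e+00, -1.05590484e-01]), 'qvel': array([-0.00025922,  0.00149694, -0.00079316, -0.00152294, -0.00160807,
       -0.00108251]), 'tau': array([ 4.22130892e-03, -6.18443084e+01, -2.61597580e+01,  5.46351419e-05,
        3.98627773e-03, -7.58003409e-06]), 'tool_pos': array([ 0.24381753, -0.57523157,  0.24971551]), 'eef_rot': array([-3.69991954e-04,  8.33719085e-01, -5.52188508e-01, -4.49950331e-04]), 'contact_force': array([-1.04886982, -0.25002223, -0.02491442]), 'wrist_torque': array([-0.02598456, -0.03076621,  0.01903199]), 'finger_gap': 1.0001501516289908}
top 383.8656506553907 383.8656506553907 274.7338841962679 205.3924994716037 [[ 0.00509292  0.98778393 -0.15574648  0.26350744]
 [-0.99997548  0.00577928  0.00395441  0.00668026]
 [ 0.0048062   0.15572252  0.98778915  1.59565278]
 [ 0.          0.          0.          1.        ]] dict_keys(['color', 'z_map', 'fx', 'fy', 'cx', 'cy', 'cam_to_world'])
side 540.8803908436271 540.8803908436271 280.0686306095237 211.35816303704445 [[-0.70067861  0.53665944 -0.47015543 -0.39645103]
 [-0.71345174 -0.53256312  0.45537143  0.86924232]
 [-0.00600807  0.65450224  0.75603619  1.56244765]
 [ 0.          0.          0.          1.        ]] dict_keys(['color', 'z_map', 'fx', 'fy', 'cx', 'cy', 'cam_to_world'])
```

View pics/top0.png

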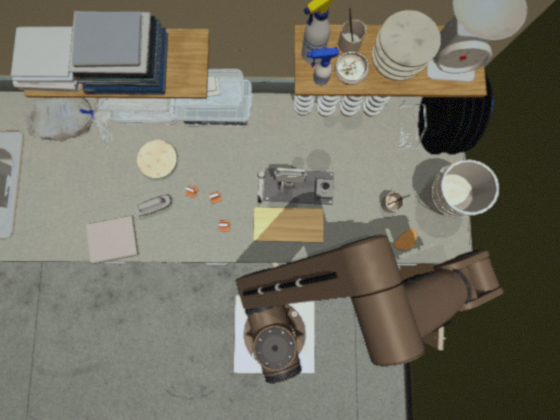

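View pics/side0.png

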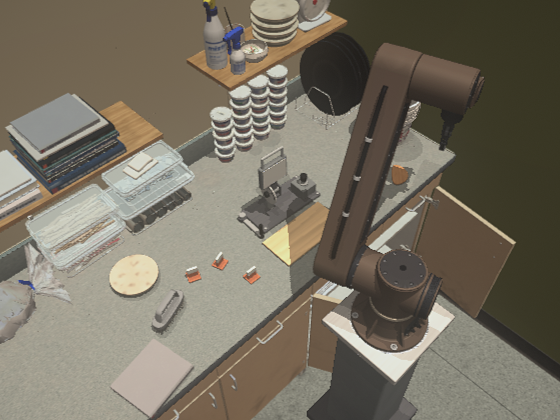

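The top view shows the stand at about (296,186), the board at (288,224), and tiles at (191,191), (215,197) and (224,226). The knob is near (325,186) and the leg post near (262,200). Next I'll measure these from depth.

```bash
cat > h.py <<'E'
import numpy as np, cv2
from plant import robot
from scipy.spatial.transform import Rotation as R
def obs():
    o=robot.get_obs(); T=np.eye(4); q=o["eef_rot"]; T[:3,:3]=R.from_quat([*q[1:],q[0]]).as_matrix(); T[:3,3]=o["tool_pos"]; return o,T
def look(n):
    o,T=obs(); i=robot.get_image(n)
    C=i["cam_to_world"] if "cam_to_world" in i else T@i["T_tool_cam"]
    z=i["z_map"]; v,u=np.mgrid[:z.shape[0],:z.shape[1]]
    P=np.stack([(u-i["cx"])/i["fx"]*z,-(v-i["cy"])/i["fy"]*z,-z],-1)@C[:3,:3].T+C[:3,3]
    P[z==0]=np.nan
    return i["color"],P,C,i
def blobs(m,P,a=15):
    n,l,s,c=cv2.connectedComponentsWithStats(m.astype(np.uint8))
    for k in range(1,n):
        if s[k,4]>=a:
            p=P[l==k]; p=p[~np.isnan(p[:,0])]
            if len(p): print(c[k].round(1),s[k,4],"med",np.median(p,0).round(3),"min",p.min(0).round(3),"max",p.max(0).round(3))
def move(target,ax=None):
    """rows info: delta in tool cm and rotation deg for going to world target"""
    o,T=obs(); d=T[:3,:3].T@(np.array(target)-T[:3,3])*100; return d.round(2)
E
python3 - <<'E'
from h import *
ims=[]
for n in("top","side"):
    c,P,C,i=look(n); hsv=cv2.cvtColor(c,cv2.COLOR_BGR2HSV)
    orange=(hsv[...,1]>150)&((hsv[...,0]<14))&(hsv[...,2]>110)
    print(n,"orange"); blobs(orange,P,8)
    if n=="top":
        wood=(hsv[...,0]>12)&(hsv[...,0]<28)&(hsv[...,1]>80)&(np.abs(P[...,2]-.012)<.02)
        print("wood");blobs(wood,P,200)
        m=wood.astype(np.uint8);cs=max(cv2.findContours(m,0,2)[0],key=cv2.contourArea)
        b=cv2.boxPoints(cv2.minAreaRect(cs)); 
        for u,v in b:
            d=C[:3,:3]@[(u-i["cx"])/i["fx"],-(v-i["cy"])/i["fy"],-1]; print((C[:3,3]+d*(.012-C[2,3])/d[2]).round(4))
        a=P[140:220,240:350]; q=a[(a[...,2]>.009)&(a[...,2]<.016)&(a[...,0]>.53)]
        ims.append(cv2.resize(c[140:260,170:350],None,fx=4.4,fy=4.4,interpolation=2))
    else: ims.append(cv2.resize(c[130:290,170:340],None,fx=4.7,fy=4.7,interpolation=2))
    if n=="top":
        hi=(P[...,2]>.03)&(P[...,2]<.3); sub=np.zeros_like(hi); sub[140:260,130:420]=1; print("high"); blobs(hi&sub,P,6)
cv2.imwrite("pics/c1.png",ims[0][:600]);cv2.imwrite("pics/c2.png",cv2.resize(ims[1],(640,600)))
E
```

```text
top orange
[191.1 193.6] 25 med [0.563 0.352 0.008] min [0.552 0.336 0.003] max [0.569 0.369 0.019]
[215.6 199.1] 27 med [0.54  0.247 0.009] min [0.53  0.233 0.002] max [0.548 0.264 0.015]
[223.7 228. ] 25 med [0.418 0.211 0.008] min [ 0.413  0.194 -0.004] max [0.423 0.228 0.017]
wood
[295.4 225.8] 1826 med [ 0.424 -0.088  0.012] min [ 0.365 -0.203 -0.006] max [0.505 0.077 0.026]
[406.  239.9] 345 med [ 0.372 -0.544  0.009] min [ 0.335 -0.59  -0.003] max [ 0.418 -0.491  0.018]
[0.5017 0.0784 0.012 ]
[ 0.5034 -0.2012  0.012 ]
[ 0.3659 -0.1992  0.012 ]
[0.3644 0.0767 0.012 ]
high
[156.7 158.2] 584 med [0.708 0.497 0.033] min [0.625 0.42  0.03 ] max [0.788 0.58  0.042]
[401.9 143.3] 22 med [ 0.769 -0.524  0.048] min [ 0.767 -0.546  0.041] max [ 0.788 -0.513  0.097]
[417.7 142.9] 7 med [ 0.778 -0.6    0.045] min [ 0.772 -0.602  0.03 ] max [ 0.784 -0.597  0.063]
[289.  177.9] 445 med [ 0.583 -0.049  0.232] min [ 0.548 -0.11   0.089] max [0.603 0.005 0.3  ]
[260.6 174. ] 11 med [0.643 0.058 0.032] min [0.634 0.05  0.031] max [0.651 0.071 0.035]
[323.8 188.2] 320 med [ 0.575 -0.198  0.056] min [ 0.542 -0.235  0.031] max [ 0.62  -0.165  0.103]
[189.3 189.6] 26 med [0.571 0.352 0.049] min [0.563 0.336 0.031] max [0.581 0.369 0.057]
[213.3 195.6] 32 med [0.548 0.253 0.049] min [0.539 0.235 0.03 ] max [0.558 0.269 0.057]
[393.9 200.7] 188 med [ 0.528 -0.487  0.059] min [ 0.487 -0.517  0.03 ] max [ 0.563 -0.443  0.162]
[152.3 205.1] 431 med [0.503 0.495 0.048] min [0.466 0.43  0.031] max [0.545 0.571 0.097]
[259.  198.5] 12 med [0.533 0.064 0.069] min [0.529 0.06  0.046] max [0.538 0.069 0.074]
[222.7 224.7] 23 med [0.426 0.209 0.051] min [0.423 0.195 0.03 ] max [0.431 0.23  0.056]
side orange
```

View pics/c1.png

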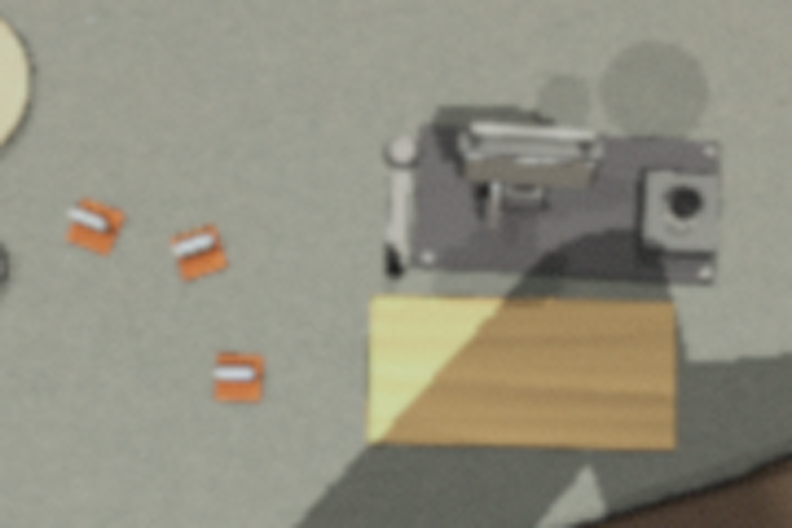

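View pics/c2.png

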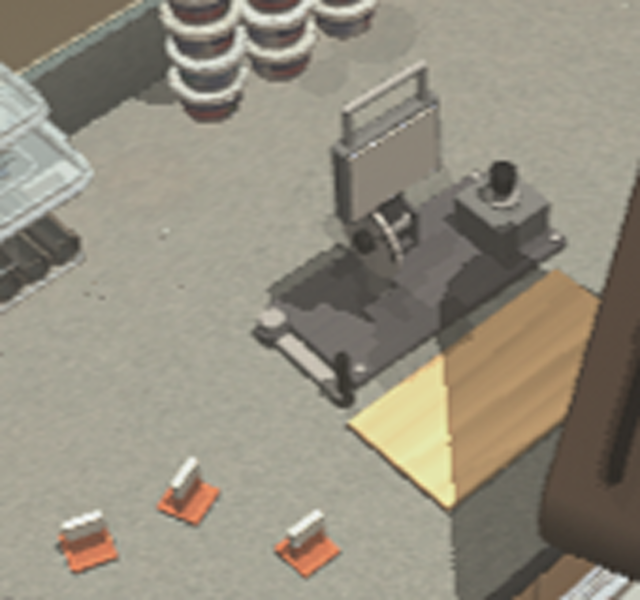

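Three tiles are visible, all standing at the left (crop ≈ (97,222), (200,250), (238,375)). The stand has a small negative yaw, and the leg post is at crop (393,265). First I'll turn the tool and move over towards the leg.

```bash
R='{"delta_pos":[0,0,0],"angular":[0,0,-7]}'; 
python3 -m handwheel '[{"delta_pos":[0,0,0],"angular":[0,0,-7]},{"delta_pos":[0,0,0],"angular":[0,0,-7]},{"delta_pos":[0,0,0],"angular":[0,0,-7]},{"delta_pos":[0,0,0],"angular":[0,0,-7]},{"delta_pos":[0,0,0],"angular":[0,0,-7]},{"delta_pos":[0,0,0],"angular":[0,0,-7]},{"delta_pos":[0,0,0],"angular":[0,0,-7]},{"delta_pos":[0,0,0],"angular":[0,0,-7]}]' 0 30
python3 -m handwheel '[{"delta_pos":[0,0,0],"angular":[0,0,-7]},{"delta_pos":[0,0,0],"angular":[0,0,-7]},{"delta_pos":[0,0,0],"angular":[0,0,-7]},{"delta_pos":[0,0,0],"angular":[0,0,-7]},{"delta_pos":[0,0,0],"angular":[0,0,-7]},{"delta_pos":[0,0,0],"angular":[0,0,-7]},{"delta_pos":[0,0,0],"angular":[0,0,-7]},{"delta_pos":[0,0,0],"angular":[0,0,-7]}]'
python3 -m handwheel '[{"delta_pos":[3.2,-1.4,0],"angular":[0,0,0]},{"delta_pos":[3.2,-1.4,0],"angular":[0,0,0]},{"delta_pos":[3.2,-1.4,0],"angular":[0,0,0]},{"delta_pos":[3.2,-1.4,0],"angular":[0,0,0]},{"delta_pos":[3.2,-1.4,0],"angular":[0,0,0]},{"delta_pos":[3.2,-1.4,0],"angular":[0,0,0]},{"delta_pos":[3.2,-1.4,0],"angular":[0,0,0]},{"delta_pos":[3.2,-1.4,0],"angular":[0,0,0]}]'
python3 -m handwheel '[{"delta_pos":[3.2,-1.4,0],"angular":[0,0,0]},{"delta_pos":[3.2,-1.4,0],"angular":[0,0,0]},{"delta_pos":[3.2,-1.4,0],"angular":[0,0,0]},{"delta_pos":[3.2,-1.4,0],"angular":[0,0,0]},{"delta_pos":[3.2,-1.4,0],"angular":[0,0,0]},{"delta_pos":[3.2,-1.4,0],"angular":[0,0,0]},{"delta_pos":[3.2,-1.4,0],"angular":[0,0,0]},{"delta_pos":[3.2,-1.4,0],"angular":[0,0,0]}]'
python3 - <<'E'
from h import *
c,P,C,i=look("wrist"); cv2.imwrite("pics/w1.png",c)
print(obs()[1].round(3), C.round(3), i["T_tool_cam"].round(3))
E
```

```text
time_s: 0.87
tool_pos: [0.2438, -0.5754, 0.2501]
eef_rot: [-0.0, 0.996, -0.093, -0.0]
contact_force: [-0.1, -0.1, -0.4]
finger_gap: 0.999
time_s: 1.53
tool_pos: [0.2438, -0.5754, 0.2501]
eef_rot: [-0.0, 0.923, 0.385, 0.0]
contact_force: [-0.5, 0.2, -0.0]
finger_gap: 1.001
time_s: 2.2
tool_pos: [0.3461, -0.3137, 0.2503]
eef_rot: [0.0, 0.924, 0.382, 0.0]
contact_force: [0.8, -1.4, 0.1]
finger_gap: 0.998
time_s: 2.87
tool_pos: [0.4481, -0.0534, 0.2504]
eef_rot: [0.0, 0.924, 0.382, 0.0]
contact_force: [1.2, -0.1, 0.1]
finger_gap: 0.999
[[ 0.706  0.708  0.001  0.449]
 [ 0.708 -0.706  0.001 -0.05 ]
 [ 0.001 -0.    -1.     0.25 ]
 [ 0.     0.     0.     1.   ]] [[ 0.708 -0.667 -0.232  0.389]
 [ 0.706  0.669  0.232  0.006]
 [ 0.    -0.328  0.945  0.374]
 [ 0.     0.     0.     1.   ]] [[ 1.     0.     0.     0.   ]
 [ 0.    -0.945 -0.328 -0.084]
 [-0.     0.328 -0.945 -0.123]
 [ 0.     0.     0.     1.   ]]
```

View pics/w1.png

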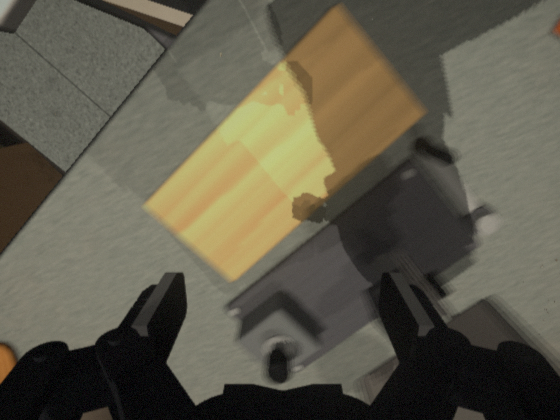

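The wrist view shows the board corners at (146,207), (345,5), (425,110) and (232,281). The knob is near (278,360), the leg post at (435,150) and its pivot at (487,219). No tile lies in the area the arm was hiding.

```bash
cat >> h.py <<'E'
def ray(i,C,u,v,z):
    d=C[:3,:3]@[(u-i["cx"])/i["fx"],-(v-i["cy"])/i["fy"],-1]; return C[:3,3]+d*(z-C[2,3])/d[2]
E
python3 - <<'E'
from h import *
c,P,C,i=look("wrist")
print(i["fx"],i["cx"],i["cy"])
for u,v in[(146,207),(345,5),(425,110),(232,281)]: print("board",ray(i,C,u,v,.012).round(4))
# plate corners at 12 mm
for u,v in[(228,305),(417,155)]: print("plate",ray(i,C,u,v,.012).round(4))
for u,v in[(487,219)]: print("pivot",P[v,u].round(3),ray(i,C,u,v,.03).round(4))
m=np.zeros(c.shape[:2],bool); m[100:200,390:470]=1
print("post");blobs(m&(P[...,2]>.022)&(P[...,2]<.1),P); 
g=c.max(-1); m[:]=0; m[320:400,250:310]=1
print("knob");blobs(m&(g<60)&(P[...,2]>.06)&(P[...,2]<.12),P); print("box");m[:]=0;m[280:400,200:340]=1;blobs(m&(abs(P[...,2]-.055)<.006),P)
c,P,C,i=look("top"); g=c.max(-1)
m=np.zeros(c.shape[:2],bool); m[175:200,310:340]=1
print("knobtop",robot.get_obs()["time_s"]);blobs(m&(P[...,2]>.085)&(P[...,2]<.12),P,5); blobs(m&(abs(P[...,2]-.055)<.006),P)
m[:]=0;m[185:210,250:270]=1;print("post");blobs(m&(P[...,2]>.055)&(P[...,2]<.1),P,3)
m[:]=0;m[160:215,230:420]=1;print("tiles/other orange");
hsv=cv2.cvtColor(c,cv2.COLOR_BGR2HSV);blobs((hsv[...,1]>150)&((hsv[...,0]<14))&(hsv[...,2]>110),P,8)
E
```

```text
341.42646482261 282.41559798776547 204.1523708698798
board [ 0.373  -0.1893  0.012 ]
board [0.3811 0.1018 0.012 ]
board [0.51  0.097 0.012]
board [ 0.5057 -0.1917  0.012 ]
plate [ 0.5253 -0.2207  0.012 ]
plate [0.5414 0.0626 0.012 ]
pivot [0.655 0.073 0.014] [0.6433 0.0707 0.03  ]
post
[430.4 158.5] 452 med [0.534 0.063 0.058] min [0.531 0.058 0.022] max [0.545 0.071 0.069]
knob
[269.6 368.3] 785 med [ 0.579 -0.198  0.094] min [ 0.57  -0.216  0.06 ] max [ 0.595 -0.188  0.098]
box
[270.8 341.3] 2647 med [ 0.574 -0.193  0.055] min [ 0.545 -0.237  0.049] max [ 0.622 -0.166  0.061]
knobtop 3.0167
[325.6 185.7] 38 med [ 0.58  -0.203  0.096] min [ 0.568 -0.216  0.088] max [ 0.592 -0.187  0.102]
[324.2 187.9] 223 med [ 0.576 -0.2    0.055] min [ 0.543 -0.235  0.049] max [ 0.619 -0.168  0.061]
post
[259.  198.2] 10 med [0.534 0.064 0.067] min [0.528 0.06  0.055] max [0.539 0.068 0.075]
tiles/other orange
[192.  192.6] 32 med [0.564 0.346 0.008] min [0.553 0.332 0.002] max [0.586 0.37  0.021]
[215.6 199.1] 27 med [0.539 0.247 0.007] min [ 0.53   0.234 -0.001] max [0.549 0.264 0.014]
[224.7 221.6] 15 med [0.443 0.207 0.006] min [0.439 0.195 0.003] max [0.447 0.223 0.014]
[224.2 228.3] 31 med [0.417 0.21  0.009] min [ 0.409  0.193 -0.001] max [0.423 0.227 0.015]
```

```bash
python3 -m handwheel '[{"delta_pos":[3.55,-0.49,0],"angular":[0,0,0]},{"delta_pos":[3.55,-0.49,0],"angular":[0,0,0]},{"delta_pos":[3.55,-0.49,0],"angular":[0,0,0]},{"delta_pos":[3.55,-0.49,0],"angular":[0,0,0]},{"delta_pos":[0,0,3],"angular":[0,0,0]},{"delta_pos":[0,0,3],"angular":[0,0,0]},{"delta_pos":[0,0,3],"angular":[0,0,0]},{"delta_pos":[0,0,0],"angular":[0,0,0]}]'
python3 - <<'E'
from h import *
c,P,C,i=look("wrist"); o,T=obs(); print(T[:3,3].round(4))
m=(P[...,2]>.05)&(P[...,2]<.085)&(np.hypot(P[...,0]-.535,P[...,1]-.064)<.03)
blobs(m,P)
E
```

```text
time_s: 3.68
tool_pos: [0.5324, 0.0579, 0.1557]
eef_rot: [-0.001, 0.924, 0.382, -0.004]
contact_force: [-0.1, -0.1, -0.0]
finger_gap: 0.996
[0.5335 0.058  0.1584]
[296.5 214.8] 437 med [0.536 0.066 0.067] min [0.532 0.058 0.05 ] max [0.545 0.072 0.069]
```

```bash
python3 -m handwheel '[{"delta_pos":[0.7,-0.2,0],"angular":[0,0,0]},{"delta_pos":[0,0,3],"angular":[0,0,0]},{"delta_pos":[0,0,3],"angular":[0,0,0]},{"delta_pos":[0,0,3],"angular":[0,0,0]},{"delta_pos":[0,0,2],"angular":[0,0,0]},{"delta_pos":[0,0,0],"angular":[0,0,0]}]'
python3 -m handwheel '[{"delta_pos":[0,0,0],"angular":[0,0,0]},{"delta_pos":[0,0,0],"angular":[0,0,0]},{"delta_pos":[0,0,0],"angular":[0,0,0]},{"delta_pos":[0,0,0],"angular":[0,0,0]},{"delta_pos":[0,0,0],"angular":[0,0,0]},{"delta_pos":[0,0,0],"angular":[0,0,0]},{"delta_pos":[0,0,0],"angular":[0,0,0]},{"delta_pos":[0,0,0],"angular":[0,0,0]}]' 1 30
```

```text
time_s: 4.23
tool_pos: [0.538, 0.0652, 0.049]
eef_rot: [-0.0, 0.924, 0.382, -0.001]
contact_force: [-0.4, 0.8, -0.1]
finger_gap: 0.998
time_s: 4.9
tool_pos: [0.5382, 0.0653, 0.051]
eef_rot: [0.0, 0.924, 0.382, 0.0]
contact_force: [-1.9, -0.5, 8.0]
finger_gap: 0.155
```

```bash
python3 -m handwheel '[{"delta_pos":[1.57,-1.04,0],"angular":[0,0,0]},{"delta_pos":[1.57,-1.04,0],"angular":[0,0,0]},{"delta_pos":[1.87,-0.43,0],"angular":[0,0,0]},{"delta_pos":[1.87,-0.43,0],"angular":[0,0,0]},{"delta_pos":[1.9,0.26,0],"angular":[0,0,0]},{"delta_pos":[1.9,0.26,0],"angular":[0,0,0]}]'
python3 -m handwheel '[{"delta_pos":[1.69,0.89,0],"angular":[0,0,0]},{"delta_pos":[1.69,0.89,0],"angular":[0,0,0]},{"delta_pos":[0.4,0.35,0],"angular":[0,0,0]},{"delta_pos":[0,0,0],"angular":[0,0,0]},{"delta_pos":[0,0,0],"angular":[0,0,0]}]'
```

```text
time_s: 5.4
tool_pos: [0.5966, 0.159, 0.0508]
eef_rot: [-0.0, 0.924, 0.383, -0.0]
contact_force: [4.5, -9.5, 0.6]
finger_gap: 0.151
time_s: 5.82
tool_pos: [0.6341, 0.17, 0.0506]
eef_rot: [-0.002, 0.924, 0.382, -0.005]
contact_force: [-24.3, 1.7, 18.0]
finger_gap: 0.156
```

```bash
python3 -m handwheel '[{"delta_pos":[0,0,0],"angular":[0,0,0]},{"delta_pos":[0,0,0],"angular":[0,0,0]},{"delta_pos":[0,0,0],"angular":[0,0,0]},{"delta_pos":[0,0,0],"angular":[0,0,0]},{"delta_pos":[0,0,0],"angular":[0,0,0]},{"delta_pos":[0,0,0],"angular":[0,0,0]}]' 0 30
python3 -m handwheel '[{"delta_pos":[0,0,-3.5],"angular":[0,0,0]},{"delta_pos":[0,0,-3.5],"angular":[0,0,0]},{"delta_pos":[0,0,-3.5],"angular":[0,0,0]},{"delta_pos":[0,0,-3.5],"angular":[0,0,0]},{"delta_pos":[0,0,-3.5],"angular":[0,0,0]},{"delta_pos":[0,0,-3.5],"angular":[0,0,0]},{"delta_pos":[0,0,0],"angular":[0,0,0]}]'
python3 - <<'E'
from h import *
c,P,C,i=look("wrist"); cv2.imwrite("pics/w2.png",c); o,T=obs(); print(T[:3,3].round(4))
m=(P[...,2]>.035)&(P[...,2]<.085)&(np.hypot(P[...,0]-.62,P[...,1]-.17)<.06)
blobs(m,P)
E
```

```text
time_s: 6.32
tool_pos: [0.6384, 0.1695, 0.0502]
eef_rot: [0.0, 0.924, 0.382, 0.0]
contact_force: [-0.1, 0.8, 0.7]
finger_gap: 0.981
time_s: 6.9
tool_pos: [0.6401, 0.17, 0.2678]
eef_rot: [0.001, 0.924, 0.382, 0.005]
contact_force: [1.0, 0.5, 0.7]
finger_gap: 1.002
[0.6393 0.1698 0.2642]
[276.2 170.1] 232 med [0.634 0.17  0.067] min [0.629 0.162 0.035] max [0.642 0.175 0.069]
```

View pics/w2.png

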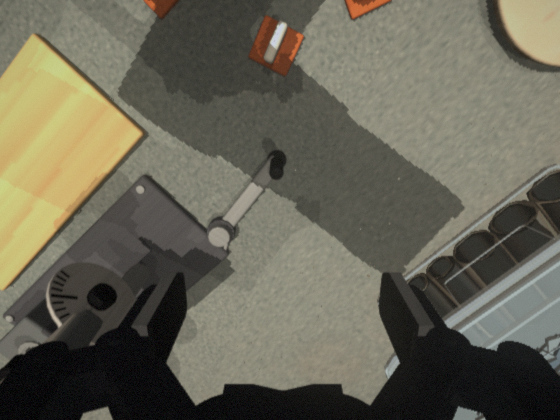

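The leg now stands out to the side with its post at (277,165). By measurement it is at about 1.4 rad and stays there. Tiles are visible at (277,45), (160,5) and (368,5). Next I'll look at the tiles from above.

```bash
python3 -m handwheel '[{"delta_pos":[-1.06,-3.8,0],"angular":[0,0,0]},{"delta_pos":[-1.06,-3.8,0],"angular":[0,0,0]},{"delta_pos":[-1.06,-3.8,0],"angular":[0,0,0]},{"delta_pos":[-1.06,-3.8,0],"angular":[0,0,0]},{"delta_pos":[0,0,-3],"angular":[0,0,0]},{"delta_pos":[0,0,-3],"angular":[0,0,0]},{"delta_pos":[0,0,0],"angular":[0,0,0]},{"delta_pos":[0,0,0],"angular":[0,0,0]}]'
cat >> h.py <<'E'
def tiles(n="wrist",save=None):
    c,P,C,i=look(n); o,T=obs(); print("tcp",T[:3,3].round(4),"t",round(o["time_s"],2))
    if save: cv2.imwrite(save,c)
    hsv=cv2.cvtColor(c,cv2.COLOR_BGR2HSV)
    m=((hsv[...,1]>120)&((hsv[...,0]<12)|(hsv[...,0]>174))&(hsv[...,2]>60)).astype(np.uint8)
    m=cv2.dilate(m,np.ones((9,9)))
    k,l,s,ce=cv2.connectedComponentsWithStats(m)
    for j in range(1,k):
        if s[j,4]<150: continue
        r=(l==j)&(P[...,2]>-.02)&(P[...,2]<.2)
        zt=P[...,2][r]
        if len(zt)<50: continue
        f=r&(hsv[...,1]<90)&(P[...,2]>np.nanpercentile(zt,97)-.008)
        if f.sum()<15: print("no fin at",ce[j].round());continue
        p=P[f]; box=cv2.minAreaRect((p[:,:2]*1000).astype(np.float32)); b=cv2.boxPoints(box); e=[b[1]-b[0],b[2]-b[1]]; e=max(e,key=np.linalg.norm)
        print("tile px",ce[j].round(),"fin centre",(np.array(box[0])/1000).round(4),"size",np.round(box[1],1),"ztop",np.median(p[:,2]).round(4),"long dir deg",np.degrees(np.arctan2(e[1],e[0])).round(1))
E
python3 -c "
from h import *
tiles(save='pics/w3.png')"
```

```text
time_s: 7.62
tool_pos: [0.5009, 0.2474, 0.3207]
eef_rot: [0.0, 0.924, 0.383, 0.001]
contact_force: [0.5, -0.1, -0.5]
finger_gap: 1.0
tcp [0.5007 0.2472 0.3195] t 7.67
tile px [223. 135.] fin centre [0.4316 0.2126] size [33.7  8.8] ztop 0.0495 long dir deg 88.2
tile px [380. 137.] fin centre [0.5752 0.351 ] size [34.5  9.8] ztop 0.0494 long dir deg 69.3
tile px [311. 177.] fin centre [0.5512 0.2525] size [ 9.8 35.6] ztop 0.0492 long dir deg -70.1
```

View pics/w3.png

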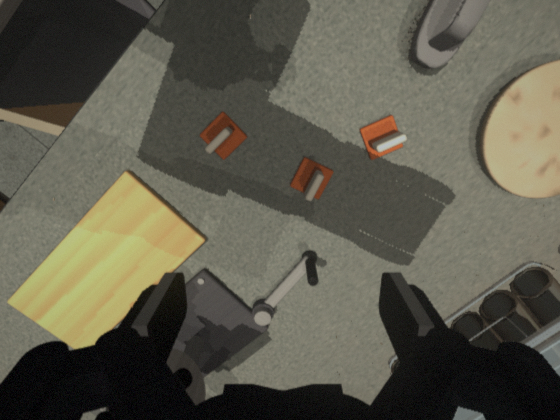

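The wrist view shows all three tiles upright: (223,135), (311,177) and (388,140). No fourth tile is present. I'll take tile C, the nearest one, first.

```bash
cat >> h.py <<'E'
def go(x,y,z,a):
    o,T=obs(); cur=np.degrees(np.arctan2(T[1,0],T[0,0])); r=(cur-a+90)%180-90; a=np.radians(cur-r); d=np.array([x,y,z])-T[:3,3]
    print("at",T[:3,3].round(4),"turn about tool z %.1f"%r,"then tool cm",(100*np.array([np.cos(a)*d[0]+np.sin(a)*d[1],np.sin(a)*d[0]-np.cos(a)*d[1],-d[2]])).round(2),"j6",o["joint_positions"][5].round(2),"tilt",T[2,:2].round(3))
E
python3 -m handwheel '[{"delta_pos":[0,0,0],"angular":[0,0,6.7]},{"delta_pos":[0,0,0],"angular":[0,0,6.7]},{"delta_pos":[0,0,0],"angular":[0,0,6.7]},{"delta_pos":[0,0,0],"angular":[0,0,6.7]},{"delta_pos":[0,0,0],"angular":[0,0,6.7]},{"delta_pos":[0,0,0],"angular":[0,0,6.7]},{"delta_pos":[0,0,0],"angular":[0,0,6.7]},{"delta_pos":[0,0,0],"angular":[0,0,0]}]'
python3 -c "
from h import *
go(.4316,.2126,.12,-2)"
```

```text
time_s: 8.33
tool_pos: [0.5007, 0.2469, 0.3184]
eef_rot: [0.001, 1.0, -0.02, -0.001]
contact_force: [0.3, -0.2, -0.6]
finger_gap: 1.002
at [0.5007 0.2469 0.3184] turn about tool z -0.3 then tool cm [-6.79  3.67 19.84] j6 0.38 tilt [-0.003  0.001]
```

```bash
python3 -m handwheel '[{"delta_pos":[-3.4,1.8,0],"angular":[0,0,0]},{"delta_pos":[-3.4,1.85,0],"angular":[0,0,0]},{"delta_pos":[0,0,4],"angular":[0,0,0]},{"delta_pos":[0,0,4],"angular":[0,0,0]},{"delta_pos":[0,0,4],"angular":[0,0,0]},{"delta_pos":[0,0,4],"angular":[0,0,0]},{"delta_pos":[0,0,3.5],"angular":[0,0,0]},{"delta_pos":[0,0,0],"angular":[0,0,0]}]'
python3 -c "
from h import *
tiles(); go(.4316,.2126,.035,-2)"
```

```text
time_s: 9.0
tool_pos: [0.4289, 0.2118, 0.1195]
eef_rot: [0.002, 1.0, -0.015, -0.005]
contact_force: [-1.0, 0.0, -0.9]
finger_gap: 1.001
tcp [0.4302 0.2123 0.1225] t 9.05
tile px [517.  12.] fin centre [0.5691 0.3348] size [0.9 3.6] ztop 0.0326 long dir deg -8.7
tile px [453. 144.] fin centre [0.5471 0.2517] size [ 8.  36.4] ztop 0.0335 long dir deg -83.0
tile px [287. 205.] fin centre [0.4316 0.2176] size [23.8  8.8] ztop 0.0488 long dir deg 88.4
at [0.4302 0.2123 0.1225] turn about tool z 0.2 then tool cm [ 0.14 -0.03  8.75] j6 0.35 tilt [-0.007  0.003]
```

```bash
python3 -m handwheel '[{"delta_pos":[0.15,0,3],"angular":[0,0,0]},{"delta_pos":[0,0,3],"angular":[0,0,0]},{"delta_pos":[0,0,2.7],"angular":[0,0,0]},{"delta_pos":[0,0,0],"angular":[0,0,0]}]'
python3 -m handwheel '[{"delta_pos":[0,0,0],"angular":[0,0,0]},{"delta_pos":[0,0,0],"angular":[0,0,0]},{"delta_pos":[0,0,0],"angular":[0,0,0]},{"delta_pos":[0,0,0],"angular":[0,0,0]},{"delta_pos":[0,0,0],"angular":[0,0,0]},{"delta_pos":[0,0,0],"angular":[0,0,0]},{"delta_pos":[0,0,0],"angular":[0,0,0]},{"delta_pos":[0,0,0],"angular":[0,0,0]}]' 1 40
python3 -m handwheel '[{"delta_pos":[0,0,-3],"angular":[0,0,0]},{"delta_pos":[0,0,-3],"angular":[0,0,0]},{"delta_pos":[0,0,-3],"angular":[0,0,0]},{"delta_pos":[0,0,0],"angular":[0,0,0]}]'
python3 -c "
from h import *
go(.440,-.13,.125,-2)"
```

```text
time_s: 9.38
tool_pos: [0.4327, 0.2127, 0.0365]
eef_rot: [0.001, 1.0, -0.016, -0.002]
contact_force: [-1.2, -0.1, 0.6]
finger_gap: 1.0
time_s: 10.05
tool_pos: [0.4333, 0.2131, 0.039]
eef_rot: [-0.0, 1.0, -0.017, 0.0]
contact_force: [-0.6, -0.7, 11.3]
finger_gap: 0.096
time_s: 10.38
tool_pos: [0.4346, 0.2136, 0.1327]
eef_rot: [-0.001, 1.0, -0.017, 0.003]
contact_force: [0.9, 0.1, -1.0]
finger_gap: 0.095
at [0.4346 0.2136 0.1327] turn about tool z 0.1 then tool cm [ 1.74 34.32  0.77] j6 0.35 tilt [ 0.006 -0.002]
```

```bash
python3 -m handwheel '[{"delta_pos":[0.2,3.8,0],"angular":[0,0,0]},{"delta_pos":[0.2,3.8,0],"angular":[0,0,0]},{"delta_pos":[0.2,3.8,0],"angular":[0,0,0]},{"delta_pos":[0.2,3.8,0],"angular":[0,0,0]},{"delta_pos":[0.2,3.8,0],"angular":[0,0,0]},{"delta_pos":[0.2,3.8,0],"angular":[0,0,0]},{"delta_pos":[0.2,3.8,0],"angular":[0,0,0]},{"delta_pos":[0.2,3.8,0],"angular":[0,0,0]}]'
python3 -m handwheel '[{"delta_pos":[0.1,3.8,0],"angular":[0,0,0]},{"delta_pos":[0,0,0],"angular":[0,0,0]},{"delta_pos":[0,0,3],"angular":[0,0,0]},{"delta_pos":[0,0,2.5],"angular":[0,0,0]},{"delta_pos":[0,0,0],"angular":[0,0,0]},{"delta_pos":[0,0,0],"angular":[0,0,0]}]'
python3 -c "
from h import *
go(.440,-.13,.051,-2)"
```

```text
time_s: 11.05
tool_pos: [0.4384, -0.0932, 0.128]
eef_rot: [-0.0, 1.0, -0.017, -0.0]
contact_force: [1.0, 0.4, -0.5]
finger_gap: 0.093
time_s: 11.55
tool_pos: [0.438, -0.129, 0.0727]
eef_rot: [-0.001, 1.0, -0.017, -0.001]
contact_force: [0.1, -0.5, -0.8]
finger_gap: 0.099
at [ 0.438  -0.129   0.0727] turn about tool z 0.1 then tool cm [0.2  0.09 2.17] j6 -0.4 tilt [-0.003 -0.001]
```

```bash
python3 -m handwheel '[{"delta_pos":[0,0,1],"angular":[0,0,0]},{"delta_pos":[0,0,0.9],"angular":[0,0,0]},{"delta_pos":[0,0,0.2],"angular":[0,0,0]},{"delta_pos":[0,0,0],"angular":[0,0,0]}]'
python3 -m handwheel '[{"delta_pos":[0,0,0],"angular":[0,0,0]},{"delta_pos":[0,0,0],"angular":[0,0,0]},{"delta_pos":[0,0,0],"angular":[0,0,0]},{"delta_pos":[0,0,0],"angular":[0,0,0]},{"delta_pos":[0,0,0],"angular":[0,0,0]},{"delta_pos":[0,0,0],"angular":[0,0,0]}]' 0
python3 -m handwheel '[{"delta_pos":[0,0,-3],"angular":[0,0,0]},{"delta_pos":[0,0,-4],"angular":[0,0,0]},{"delta_pos":[0,0,-4],"angular":[0,0,0]},{"delta_pos":[0,-3.5,-2],"angular":[0,0,0]},{"delta_pos":[0,-4,0],"angular":[0,0,0]},{"delta_pos":[0,-4,0],"angular":[0,0,0]},{"delta_pos":[0,-4,0],"angular":[0,0,0]},{"delta_pos":[0,-4,0],"angular":[0,0,0]}]'
python3 -c "
from h import *
tiles();tiles('top')
go(.5512,.2525,.12,20)"
```

```text
time_s: 11.88
tool_pos: [0.4387, -0.1292, 0.0525]
eef_rot: [0.0, 1.0, -0.017, -0.0]
contact_force: [0.6, 0.6, -0.1]
finger_gap: 0.102
time_s: 12.38
tool_pos: [0.4386, -0.1294, 0.0524]
eef_rot: [0.0, 1.0, -0.017, 0.0]
contact_force: [0.5, 0.9, 0.5]
finger_gap: 0.933
time_s: 13.05
tool_pos: [0.4448, 0.0672, 0.1826]
eef_rot: [0.0, 1.0, -0.017, 0.0]
contact_force: [0.9, -0.6, -0.8]
finger_gap: 0.997
tcp [0.4446 0.0725 0.1826] t 13.1
tile px [283. 360.] fin centre [ 0.4395 -0.1136] size [7.9 3. ] ztop 0.0435 long dir deg 2.1
tcp [0.4447 0.0698 0.1824] t 13.15
tile px [191. 191.] fin centre [0.572  0.3516] size [34.8  9.4] ztop 0.0499 long dir deg 62.5
tile px [215. 198.] fin centre [0.548  0.2527] size [11.1 35.3] ztop 0.0495 long dir deg -71.8
tile px [307. 223.] fin centre [ 0.435  -0.1296] size [32.   8.4] ztop 0.0608 long dir deg 88.4
at [0.4447 0.0698 0.1824] turn about tool z -21.6 then tool cm [ 16.25 -13.52   6.24] j6 0.04 tilt [ 0. -0.]
```

```bash
python3 -m handwheel '[{"delta_pos":[0,0,0],"angular":[0,0,-7.1]},{"delta_pos":[0,0,0],"angular":[0,0,-7.1]},{"delta_pos":[0,0,0],"angular":[0,0,-7.1]},{"delta_pos":[2.7,-2.25,0],"angular":[0,0,0]},{"delta_pos":[2.7,-2.25,0],"angular":[0,0,0]},{"delta_pos":[2.7,-2.25,0],"angular":[0,0,0]},{"delta_pos":[2.7,-2.25,0],"angular":[0,0,0]},{"delta_pos":[2.7,-2.25,0],"angular":[0,0,0]}]'
python3 -m handwheel '[{"delta_pos":[2.7,-2.25,0],"angular":[0,0,0]},{"delta_pos":[0,0,3],"angular":[0,0,0]},{"delta_pos":[0,0,3],"angular":[0,0,0]},{"delta_pos":[0,0,0],"angular":[0,0,0]},{"delta_pos":[0,0,0],"angular":[0,0,0]}]'
python3 -c "
from h import *
tiles(); go(.5512,.2525,.039,20)"
```

```text
time_s: 13.82
tool_pos: [0.536, 0.2173, 0.1822]
eef_rot: [0.0, 0.986, 0.168, -0.0]
contact_force: [1.1, -0.4, 0.7]
finger_gap: 1.001
time_s: 14.23
tool_pos: [0.5529, 0.2459, 0.1214]
eef_rot: [0.0, 0.986, 0.168, -0.002]
contact_force: [0.1, -0.7, 0.5]
finger_gap: 0.999
tcp [0.5536 0.246  0.1229] t 14.28
tile px [368.  71.] fin centre [0.5746 0.3495] size [31.2 10. ] ztop 0.0485 long dir deg 69.8
tile px [284. 195.] fin centre [0.5496 0.2574] size [ 9.4 25.7] ztop 0.0488 long dir deg -70.9
at [0.5536 0.246  0.1229] turn about tool z -0.7 then tool cm [-0.   -0.69  8.39] j6 -0.03 tilt [-0.  0.]
```

```bash
python3 -m handwheel '[{"delta_pos":[0,-0.7,3],"angular":[0,0,0]},{"delta_pos":[0,0,3],"angular":[0,0,0]},{"delta_pos":[0,0,2.3],"angular":[0,0,0]},{"delta_pos":[0,0,0],"angular":[0,0,0]}]'
python3 -m handwheel '[{"delta_pos":[0,0,0],"angular":[0,0,0]},{"delta_pos":[0,0,0],"angular":[0,0,0]},{"delta_pos":[0,0,0],"angular":[0,0,0]},{"delta_pos":[0,0,0],"angular":[0,0,0]},{"delta_pos":[0,0,0],"angular":[0,0,0]},{"delta_pos":[0,0,0],"angular":[0,0,0]},{"delta_pos":[0,0,0],"angular":[0,0,0]},{"delta_pos":[0,0,0],"angular":[0,0,0]}]' 1 40
python3 -m handwheel '[{"delta_pos":[0,0,-3],"angular":[0,0,0]},{"delta_pos":[0,0,-3],"angular":[0,0,0]},{"delta_pos":[0,0,-3],"angular":[0,0,0]},{"delta_pos":[0,0,0],"angular":[0,0,0]}]'
python3 -c "
from h import *
go(.440,-.05,.13,20)"
```

```text
time_s: 14.62
tool_pos: [0.5503, 0.2524, 0.0376]
eef_rot: [0.0, 0.986, 0.168, -0.002]
contact_force: [-0.6, 0.0, 0.1]
finger_gap: 1.001
time_s: 15.28
tool_pos: [0.5512, 0.2532, 0.0399]
eef_rot: [0.0, 0.986, 0.168, 0.0]
contact_force: [-0.9, -0.6, 6.6]
finger_gap: 0.099
time_s: 15.62
tool_pos: [0.5527, 0.2539, 0.1345]
eef_rot: [-0.001, 0.986, 0.168, 0.004]
contact_force: [1.0, 0.3, 0.5]
finger_gap: 0.1
at [0.5527 0.2539 0.1345] turn about tool z -0.6 then tool cm [-20.99  24.7    0.45] j6 -0.02 tilt [0.007 0.   ]
```

```bash
python3 -m handwheel '[{"delta_pos":[-2.62,3.08,0],"angular":[0,0,0]},{"delta_pos":[-2.62,3.08,0],"angular":[0,0,0]},{"delta_pos":[-2.62,3.08,0],"angular":[0,0,0]},{"delta_pos":[-2.62,3.08,0],"angular":[0,0,0]},{"delta_pos":[-2.62,3.08,0],"angular":[0,0,0]},{"delta_pos":[-2.62,3.08,0],"angular":[0,0,0]},{"delta_pos":[-2.62,3.08,0],"angular":[0,0,0]},{"delta_pos":[-2.62,3.08,0],"angular":[0,0,0]}]'
python3 -m handwheel '[{"delta_pos":[0,0,0],"angular":[0,0,0]},{"delta_pos":[0,0,3],"angular":[0,0,0]},{"delta_pos":[0,0,2.5],"angular":[0,0,0]},{"delta_pos":[0,0,0],"angular":[0,0,0]},{"delta_pos":[0,0,0],"angular":[0,0,0]}]'
python3 -c "
from h import *
go(.440,-.05,.052,20)"
```

```text
time_s: 16.28
tool_pos: [0.4337, -0.0502, 0.129]
eef_rot: [0.0, 0.986, 0.168, -0.0]
contact_force: [1.1, -0.4, 0.8]
finger_gap: 0.098
time_s: 16.7
tool_pos: [0.4344, -0.0485, 0.0736]
eef_rot: [-0.001, 0.986, 0.168, -0.001]
contact_force: [0.2, 0.1, -1.1]
finger_gap: 0.094
at [ 0.4344 -0.0485  0.0736] turn about tool z -0.6 then tool cm [0.48 0.33 2.16] j6 -0.6 tilt [-0.003 -0.002]
```

Next I'll lower and release, then go to tile A (0.5752, 0.351), with the jaws at -21°.

```bash
python3 -m handwheel '[{"delta_pos":[0.4,0,1],"angular":[0,0,0]},{"delta_pos":[0,0,0.9],"angular":[0,0,0]},{"delta_pos":[0,0,0.2],"angular":[0,0,0]},{"delta_pos":[0,0,0],"angular":[0,0,0]}]'
python3 -m handwheel '[{"delta_pos":[0,0,0],"angular":[0,0,0]},{"delta_pos":[0,0,0],"angular":[0,0,0]},{"delta_pos":[0,0,0],"angular":[0,0,0]},{"delta_pos":[0,0,0],"angular":[0,0,0]},{"delta_pos":[0,0,0],"angular":[0,0,0]},{"delta_pos":[0,0,0],"angular":[0,0,0]}]' 0
python3 -m handwheel '[{"delta_pos":[0,0,-4],"angular":[0,0,0]},{"delta_pos":[0,0,-4],"angular":[0,0,0]},{"delta_pos":[0,0,-4],"angular":[0,0,0]},{"delta_pos":[0,0,0],"angular":[0,0,6.8]},{"delta_pos":[0,0,0],"angular":[0,0,6.8]},{"delta_pos":[0,0,0],"angular":[0,0,6.8]},{"delta_pos":[0,0,0],"angular":[0,0,6.8]},{"delta_pos":[0,0,0],"angular":[0,0,6.8]}]'
python3 -m handwheel '[{"delta_pos":[0,0,0],"angular":[0,0,6.8]},{"delta_pos":[0,0,0],"angular":[0,0,0]},{"delta_pos":[0,0,0],"angular":[0,0,0]}]'
python3 -c "
from h import *
tiles('top')
go(.5752,.351,.12,-20.7)"
```

```text
time_s: 17.03
tool_pos: [0.4386, -0.0472, 0.053]
eef_rot: [-0.0, 0.986, 0.168, -0.0]
contact_force: [-0.1, -0.3, -0.7]
finger_gap: 0.096
time_s: 17.53
tool_pos: [0.4387, -0.0475, 0.0534]
eef_rot: [0.0, 0.986, 0.168, 0.0]
contact_force: [-0.4, -0.7, -0.0]
finger_gap: 0.931
time_s: 18.2
tool_pos: [0.4385, -0.0474, 0.1735]
eef_rot: [0.0, 0.991, -0.13, 0.0]
contact_force: [0.1, 0.4, -0.4]
finger_gap: 1.0
time_s: 18.45
tool_pos: [0.4386, -0.0475, 0.1733]
eef_rot: [0.0, 0.983, -0.184, 0.0]
contact_force: [0.6, 0.2, -1.0]
finger_gap: 1.004
tcp [ 0.4386 -0.0474  0.1733] t 18.5
tile px [192. 191.] fin centre [0.572  0.3514] size [36.   8.5] ztop 0.0504 long dir deg 69.0
at [ 0.4386 -0.0474  0.1733] turn about tool z -0.5 then tool cm [ -1.31 -42.1    5.33] j6 0.11 tilt [-0.  0.]
```

```bash
python3 -m handwheel '[{"delta_pos":[-0.12,-3.8,0],"angular":[0,0,0]},{"delta_pos":[-0.12,-3.8,0],"angular":[0,0,0]},{"delta_pos":[-0.12,-3.8,0],"angular":[0,0,0]},{"delta_pos":[-0.12,-3.8,0],"angular":[0,0,0]},{"delta_pos":[-0.12,-3.8,0],"angular":[0,0,0]},{"delta_pos":[-0.12,-3.8,0],"angular":[0,0,0]},{"delta_pos":[-0.12,-3.8,0],"angular":[0,0,0]},{"delta_pos":[-0.12,-3.8,0],"angular":[0,0,0]}]'
python3 -m handwheel '[{"delta_pos":[-0.12,-3.8,0],"angular":[0,0,0]},{"delta_pos":[-0.12,-3.8,0],"angular":[0,0,0]},{"delta_pos":[-0.12,-3.8,0],"angular":[0,0,0]},{"delta_pos":[0,0,2.5],"angular":[0,0,0]},{"delta_pos":[0,0,2.5],"angular":[0,0,0]},{"delta_pos":[0,0,0],"angular":[0,0,0]},{"delta_pos":[0,0,0],"angular":[0,0,0]}]'
python3 -c "
from h import *
tiles(); go(.5752,.351,.040,-20.7)"
```

```text
time_s: 19.17
tool_pos: [0.541, 0.241, 0.1732]
eef_rot: [0.0, 0.983, -0.184, -0.0]
contact_force: [-0.2, -0.1, -0.8]
finger_gap: 1.0
time_s: 19.75
tool_pos: [0.5786, 0.3462, 0.1223]
eef_rot: [0.001, 0.983, -0.185, -0.001]
contact_force: [-0.2, 0.5, -0.4]
finger_gap: 0.997
tcp [0.5793 0.3463 0.1238] t 19.8
tile px [276. 197.] fin centre [0.5776 0.3579] size [24.6  9.2] ztop 0.0488 long dir deg 68.6
at [0.5793 0.3463 0.1238] turn about tool z -0.7 then tool cm [-0.55 -0.29  8.38] j6 0.81 tilt [-0.  0.]
```

```bash
python3 -m handwheel '[{"delta_pos":[-0.5,-0.3,3],"angular":[0,0,0]},{"delta_pos":[0,0,3],"angular":[0,0,0]},{"delta_pos":[0,0,2.3],"angular":[0,0,0]},{"delta_pos":[0,0,0],"angular":[0,0,0]}]'
python3 -m handwheel '[{"delta_pos":[0,0,0],"angular":[0,0,0]},{"delta_pos":[0,0,0],"angular":[0,0,0]},{"delta_pos":[0,0,0],"angular":[0,0,0]},{"delta_pos":[0,0,0],"angular":[0,0,0]},{"delta_pos":[0,0,0],"angular":[0,0,0]},{"delta_pos":[0,0,0],"angular":[0,0,0]},{"delta_pos":[0,0,0],"angular":[0,0,0]},{"delta_pos":[0,0,0],"angular":[0,0,0]}]' 1 40
python3 -m handwheel '[{"delta_pos":[0,0,-3],"angular":[0,0,0]},{"delta_pos":[0,0,-3],"angular":[0,0,0]},{"delta_pos":[0,0,-3],"angular":[0,0,0]},{"delta_pos":[0,0,0],"angular":[0,0,0]}]'
python3 -c "
from h import *
go(.445,.03,.13,-20.7)"
```

```text
time_s: 20.13
tool_pos: [0.5746, 0.3501, 0.0379]
eef_rot: [0.001, 0.983, -0.186, -0.002]
contact_force: [-0.1, 0.6, -0.9]
finger_gap: 1.004
time_s: 20.8
tool_pos: [0.5758, 0.3512, 0.041]
eef_rot: [-0.0, 0.983, -0.186, 0.0]
contact_force: [-0.6, -0.3, 6.4]
finger_gap: 0.093
time_s: 21.13
tool_pos: [0.5774, 0.3521, 0.1361]
eef_rot: [-0.002, 0.983, -0.186, 0.003]
contact_force: [0.4, 0.2, 0.4]
finger_gap: 0.096
at [0.5774 0.3521 0.1361] turn about tool z -0.7 then tool cm [-1.   34.81  0.61] j6 0.82 tilt [ 0.006 -0.006]
```

```bash
python3 -m handwheel '[{"delta_pos":[-0.1,3.8,0],"angular":[0,0,0]},{"delta_pos":[-0.1,3.8,0],"angular":[0,0,0]},{"delta_pos":[-0.1,3.8,0],"angular":[0,0,0]},{"delta_pos":[-0.1,3.8,0],"angular":[0,0,0]},{"delta_pos":[-0.1,3.8,0],"angular":[0,0,0]},{"delta_pos":[-0.1,3.8,0],"angular":[0,0,0]},{"delta_pos":[-0.1,3.8,0],"angular":[0,0,0]},{"delta_pos":[-0.1,3.8,0],"angular":[0,0,0]}]'
python3 -m handwheel '[{"delta_pos":[-0.2,3.9,0],"angular":[0,0,0]},{"delta_pos":[0,0,0],"angular":[0,0,0]},{"delta_pos":[0,0,3],"angular":[0,0,0]},{"delta_pos":[0,0,2.5],"angular":[0,0,0]},{"delta_pos":[0,0,0],"angular":[0,0,0]},{"delta_pos":[0,0,0],"angular":[0,0,0]}]'
python3 -c "
from h import *
go(.443,.03,.053,-20.7)"
```

```text
time_s: 21.8
tool_pos: [0.456, 0.0697, 0.1302]
eef_rot: [0.0, 0.983, -0.186, 0.0]
contact_force: [0.9, -0.7, -1.4]
finger_gap: 0.098
time_s: 22.3
tool_pos: [0.4405, 0.0356, 0.0748]
eef_rot: [0.0, 0.983, -0.186, -0.001]
contact_force: [-0.0, 0.1, 0.6]
finger_gap: 0.096
at [0.4405 0.0356 0.0748] turn about tool z -0.7 then tool cm [0.43 0.43 2.18] j6 0.31 tilt [-0.003  0.001]
```

```bash
python3 -m handwheel '[{"delta_pos":[0.3,0.2,1],"angular":[0,0,0]},{"delta_pos":[0,0,0.9],"angular":[0,0,0]},{"delta_pos":[0,0,0.2],"angular":[0,0,0]},{"delta_pos":[0,0,0],"angular":[0,0,0]}]'
python3 -m handwheel '[{"delta_pos":[0,0,0],"angular":[0,0,0]},{"delta_pos":[0,0,0],"angular":[0,0,0]},{"delta_pos":[0,0,0],"angular":[0,0,0]},{"delta_pos":[0,0,0],"angular":[0,0,0]},{"delta_pos":[0,0,0],"angular":[0,0,0]},{"delta_pos":[0,0,0],"angular":[0,0,0]}]' 0
python3 -m handwheel '[{"delta_pos":[0,0,-4],"angular":[0,0,0]},{"delta_pos":[0,0,-4],"angular":[0,0,0]},{"delta_pos":[0,0,-4],"angular":[0,0,0]},{"delta_pos":[0,0,-4],"angular":[0,0,0]},{"delta_pos":[0,0,-4],"angular":[0,0,0]},{"delta_pos":[0,-4,-2],"angular":[0,0,-6.3]},{"delta_pos":[0,-4,-2],"angular":[0,0,-6.3]},{"delta_pos":[0,-4,-2],"angular":[0,0,-6.3]}]'
python3 -m handwheel '[{"delta_pos":[0,0,0],"angular":[0,0,0]},{"delta_pos":[0,0,0],"angular":[0,0,0]},{"delta_pos":[0,0,0],"angular":[0,0,0]},{"delta_pos":[0,0,0],"angular":[0,0,0]}]'
python3 - <<'E'
from h import *
tiles(save="pics/w4.png"); tiles('top')
for n in("top","wrist"):
    c,P,C,i=look(n); print(n)
    m=(P[...,2]>.28)&(P[...,2]<.32)&(P[...,0]>.53)&(P[...,0]<.66)&(abs(P[...,1]+.05)<.09)
    blobs(m,P,3)
    q=P[m]; print(np.polyfit(q[:,1],q[:,0],1))
    m=(abs(P[...,2]-.2)<.03)&(P[...,0]>.5)&(P[...,0]<.66)&(abs(P[...,1]+.05)<.08);blobs(m,P,10)
go(.58,-.05,.3,-2.6)
E
```

```text
time_s: 22.63
tool_pos: [0.4429, 0.0325, 0.054]
eef_rot: [0.0, 0.983, -0.186, -0.0]
contact_force: [-0.2, -0.1, -0.9]
finger_gap: 0.094
time_s: 23.13
tool_pos: [0.443, 0.0325, 0.0544]
eef_rot: [0.0, 0.983, -0.186, 0.0]
contact_force: [0.4, 0.7, -0.9]
finger_gap: 0.932
time_s: 23.8
tool_pos: [0.4725, 0.1409, 0.3119]
eef_rot: [-0.0, 1.0, -0.02, 0.001]
contact_force: [1.2, -0.4, -0.1]
finger_gap: 0.998
time_s: 24.13
tool_pos: [0.4716, 0.1392, 0.3094]
eef_rot: [0.0, 1.0, -0.023, -0.001]
contact_force: [0.8, -0.3, 0.9]
finger_gap: 0.999
tcp [0.4717 0.139  0.3095] t 24.18
tile px [265. 237.] fin centre [0.446  0.0394] size [23.2  9. ] ztop 0.061 long dir deg 68.1
tile px [266. 289.] fin centre [ 0.4353 -0.0384] size [ 6.2 17.4] ztop 0.0613 long dir deg -76.0
tile px [269. 337.] fin centre [ 0.44   -0.1157] size [7.3 8.8] ztop 0.0577 long dir deg -6.0
tcp [0.4718 0.139  0.3096] t 24.23
tile px [267. 222.] fin centre [0.4417 0.0346] size [34.6  9.2] ztop 0.0605 long dir deg 68.6
tile px [286. 223.] fin centre [ 0.4367 -0.047 ] size [ 9.8 30.9] ztop 0.0624 long dir deg -71.7
tile px [306. 223.] fin centre [ 0.4351 -0.1296] size [32.1  8. ] ztop 0.0593 long dir deg 89.2
top
[290.6 169.7] 90 med [ 0.592 -0.054  0.304] min [ 0.586 -0.1    0.283] max [ 0.599 -0.006  0.312]
[0.05128348 0.59526222]
[288.9 179.6] 120 med [ 0.581 -0.051  0.202] min [ 0.577 -0.11   0.171] max [0.588 0.004 0.23 ]
wristTraceback (most recent call last):
  File "<stdin>", line 7, in <module>
    raise TypeError("expected non-empty vector for x")
TypeError: expected non-empty vector for x
```

View pics/w4.png

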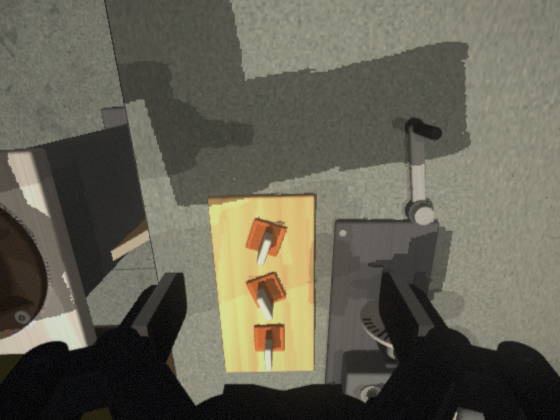

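All three tiles stand on the board at (265,237), (266,289) and (269,337). The leg points straight out at (418,165). Next is the lamp handle.

```bash
python3 -m handwheel '[{"delta_pos":[0,0,-3.5],"angular":[0,0,0]},{"delta_pos":[0,0,-3.5],"angular":[0,0,0]},{"delta_pos":[2.17,3.1,0],"angular":[0,0,0]},{"delta_pos":[2.17,3.1,0],"angular":[0,0,0]},{"delta_pos":[2.17,3.1,0],"angular":[0,0,0]},{"delta_pos":[2.17,3.1,0],"angular":[0,0,0]},{"delta_pos":[2.17,3.1,0],"angular":[0,0,0]},{"delta_pos":[2.17,3.1,0],"angular":[0,0,0]}]'
python3 -m handwheel '[{"delta_pos":[0,0,0],"angular":[0,0,0]},{"delta_pos":[0,0,0],"angular":[0,0,0]},{"delta_pos":[0,0,0],"angular":[0,0,0]}]'
python3 - <<'E'
from h import *
c,P,C,i=look("wrist")
m=(P[...,2]>.285)&(P[...,2]<.315)&(P[...,0]>.53)&(P[...,0]<.66)&(abs(P[...,1]+.05)<.06)
blobs(m,P,20)
go(.5925,-.053,.300,-2.9)
E
```

```text
time_s: 25.0
tool_pos: [0.5944, -0.0539, 0.38]
eef_rot: [-0.0, 1.0, -0.023, -0.0]
contact_force: [-0.1, 0.5, 0.2]
finger_gap: 1.0
time_s: 25.25
tool_pos: [0.5935, -0.0518, 0.3797]
eef_rot: [-0.0, 1.0, -0.023, -0.0]
contact_force: [-0.8, 0.6, -0.3]
finger_gap: 1.001
[286.2 218.3] 2242 med [ 0.596 -0.045  0.304] min [ 0.589 -0.102  0.285] max [ 0.603 -0.003  0.307]
at [ 0.5934 -0.0512  0.3801] turn about tool z 0.4 then tool cm [-0.08  0.19  8.01] j6 -0.15 tilt [-0. -0.]
```

```bash
python3 -m handwheel '[{"delta_pos":[0.15,0,2.5],"angular":[0,0,0]},{"delta_pos":[0,0,2.5],"angular":[0,0,0]},{"delta_pos":[0,0,2],"angular":[0,0,0]},{"delta_pos":[0,0,1],"angular":[0,0,0]},{"delta_pos":[0,0,0],"angular":[0,0,0]}]'
python3 -m handwheel '[{"delta_pos":[0,0,0],"angular":[0,0,0]},{"delta_pos":[0,0,0],"angular":[0,0,0]},{"delta_pos":[0,0,0],"angular":[0,0,0]},{"delta_pos":[0,0,0],"angular":[0,0,0]},{"delta_pos":[0,0,0],"angular":[0,0,0]},{"delta_pos":[0,0,0],"angular":[0,0,0]},{"delta_pos":[0,0,0],"angular":[0,0,0]},{"delta_pos":[0,0,0],"angular":[0,0,0]}]' 1 30
```

```text
time_s: 25.72
tool_pos: [0.5945, -0.0507, 0.2987]
eef_rot: [-0.0, 1.0, -0.022, -0.001]
contact_force: [-0.1, 0.1, 0.3]
finger_gap: 0.997
time_s: 26.38
tool_pos: [0.5955, -0.0517, 0.3006]
eef_rot: [0.0, 1.0, -0.022, 0.0]
contact_force: [-0.6, -0.3, 3.3]
finger_gap: 0.101
```

```bash
python3 -m handwheel '[{"delta_pos":[-0.83,0,0],"angular":[0,0,0]},{"delta_pos":[-0.83,0,0],"angular":[0,0,0]},{"delta_pos":[-0.82,0,0.05],"angular":[0,0,0]},{"delta_pos":[-0.82,0,0.1],"angular":[0,0,0]},{"delta_pos":[-0.82,0,0.13],"angular":[0,0,0]},{"delta_pos":[-0.82,0,0.17],"angular":[0,0,0]},{"delta_pos":[-0.79,0,0.21],"angular":[0,0,0]},{"delta_pos":[-0.79,0,0.24],"angular":[0,0,0]}]'
python3 -m handwheel '[{"delta_pos":[-0.78,0,0.28],"angular":[0,0,0]},{"delta_pos":[-0.77,0,0.31],"angular":[0,0,0]},{"delta_pos":[-0.75,0,0.35],"angular":[0,0,0]},{"delta_pos":[-0.74,0,0.38],"angular":[0,0,0]},{"delta_pos":[0,0,0],"angular":[0,0,0]},{"delta_pos":[0,0,0],"angular":[0,0,0]}]'
python3 -c "
from h import *
o,T=obs();p=T[:3,3];print(p)
for hx in(.583,.587,.591): print(hx,np.hypot(hx-p[0],p[2]-.12),np.arctan2(p[2]-.12,hx-p[0]))"
```

```text
time_s: 27.05
tool_pos: [0.5308, -0.0484, 0.2914]
eef_rot: [-0.0, 1.0, -0.022, 0.001]
contact_force: [7.1, 3.5, -3.9]
finger_gap: 0.106
time_s: 27.55
tool_pos: [0.4992, -0.0468, 0.2773]
eef_rot: [-0.001, 1.0, -0.022, -0.001]
contact_force: [-2.3, 5.7, -6.1]
finger_gap: 0.098
[ 0.49916044 -0.04675164  0.27726286]
0.583 0.17821526395237677 1.0810071528220342
0.587 0.18013160970455253 1.0614106246539015
0.591 0.1821156591946205 1.0422338499493815
```

```bash
python3 -m handwheel '[{"delta_pos":[-0.7,0,0.42],"angular":[0,0,0]},{"delta_pos":[-0.7,0,0.45],"angular":[0,0,0]},{"delta_pos":[-0.66,0,0.48],"angular":[0,0,0]},{"delta_pos":[-0.66,0,0.51],"angular":[0,0,0]},{"delta_pos":[-0.61,0,0.54],"angular":[0,0,0]},{"delta_pos":[-0.61,0,0.57],"angular":[0,0,0]},{"delta_pos":[-0.56,0,0.6],"angular":[0,0,0]},{"delta_pos":[-0.55,0,0.62],"angular":[0,0,0]}]'
python3 -m handwheel '[{"delta_pos":[0,0,0],"angular":[0,0,0]},{"delta_pos":[0,0,0],"angular":[0,0,0]},{"delta_pos":[0,0,0],"angular":[0,0,0]},{"delta_pos":[0,0,0],"angular":[0,0,0]}]'
python3 -c "
from h import *
o,T=obs();p=T[:3,3];print(p)
for hx in(.585,.587,.589): print(hx,np.hypot(hx-p[0],p[2]-.12),np.arctan2(p[2]-.12,hx-p[0]))"
```

```text
time_s: 28.22
tool_pos: [0.4509, -0.0444, 0.2364]
eef_rot: [-0.001, 1.0, -0.022, 0.002]
contact_force: [11.7, 11.6, -3.6]
finger_gap: 0.098
time_s: 28.55
tool_pos: [0.45, -0.0443, 0.2355]
eef_rot: [-0.001, 1.0, -0.022, 0.0]
contact_force: [7.5, 9.9, -12.1]
finger_gap: 0.096
[ 0.45004558 -0.04431632  0.23552686]
0.585 0.17764895240403636 0.7079921963142702
0.587 0.17917301127669427 0.7007331172478621
0.589 0.18070635199036375 0.6935968578006354
```

```bash
python3 -m handwheel '[{"delta_pos":[0,0,0],"angular":[0,0,0]},{"delta_pos":[0,0,0],"angular":[0,0,0]},{"delta_pos":[0,0,0],"angular":[0,0,0]},{"delta_pos":[0,0,0],"angular":[0,0,0]}]' 0.75
python3 -m handwheel '[{"delta_pos":[0,0,-1],"angular":[0,0,0]},{"delta_pos":[0,0,-2],"angular":[0,0,0]},{"delta_pos":[0,0,-3],"angular":[0,0,0]},{"delta_pos":[0,0,-3],"angular":[0,0,0]},{"delta_pos":[0,0,-3],"angular":[0,0,0]},{"delta_pos":[0,-4,0],"angular":[0,0,0]},{"delta_pos":[0,-4,0],"angular":[0,0,0]},{"delta_pos":[0,-4,0],"angular":[0,0,0]}]'
python3 -m handwheel '[{"delta_pos":[0,-4,0],"angular":[0,0,0]},{"delta_pos":[0,-4,0],"angular":[0,0,0]},{"delta_pos":[0,0,0],"angular":[0,0,0]},{"delta_pos":[0,0,0],"angular":[0,0,0]}]'
python3 - <<'E'
from h import *
tiles('top')
for n in("wrist","top"):
    c,P,C,i=look(n); print(n,obs()[1][:3,3])
    if n=="wrist": cv2.imwrite("pics/w5.png",c)
    m=(P[...,2]>.222)&(P[...,2]<.26)&(P[...,0]>.42)&(P[...,0]<.48)&(abs(P[...,1]+.05)<.09)
    blobs(m,P,5)
    m=(P[...,2]>.1)&(P[...,0]>.47)&(P[...,0]<.56)&(abs(P[...,1]+.045)<.04)
    q=P[m]; 
    if len(q)>20: print(len(q),"panel slope",np.arctan(-np.polyfit(q[:,0],q[:,2],1)[0]))
E
```

```text
time_s: 28.88
tool_pos: [0.4494, -0.0454, 0.2362]
eef_rot: [0.0, 1.0, -0.022, 0.0]
contact_force: [0.2, -1.4, -0.8]
finger_gap: 0.245
time_s: 29.55
tool_pos: [0.4546, 0.0755, 0.3568]
eef_rot: [0.0, 1.0, -0.023, 0.001]
contact_force: [0.2, -0.9, -0.8]
finger_gap: 0.245
time_s: 29.88
tool_pos: [0.458, 0.1562, 0.3559]
eef_rot: [0.0, 1.0, -0.02, -0.0]
contact_force: [0.4, -0.7, 0.7]
finger_gap: 0.248
tcp [0.4581 0.155  0.356 ] t 29.93
tile px [267. 222.] fin centre [0.441 0.035] size [34.6  9.1] ztop 0.0611 long dir deg 71.8
tile px [286. 223.] fin centre [ 0.4372 -0.0467] size [ 8.8 31.2] ztop 0.0616 long dir deg -71.0
tile px [306. 223.] fin centre [ 0.4351 -0.1295] size [32.6  7.8] ztop 0.0622 long dir deg 89.7
wrist [0.45818271 0.15416938 0.3560228 ]
[286.8 368.2] 482 med [ 0.454 -0.002  0.233] min [ 0.446 -0.033  0.222] max [0.471 0.005 0.236]
240 panel slope 0.7004804280610589
top [0.45829163 0.15370729 0.35610994]
[287.8 213.3] 95 med [ 0.448 -0.046  0.233] min [ 0.44  -0.094  0.222] max [0.467 0.004 0.241]
419 panel slope 0.5622183982434349
```

View pics/w5.png

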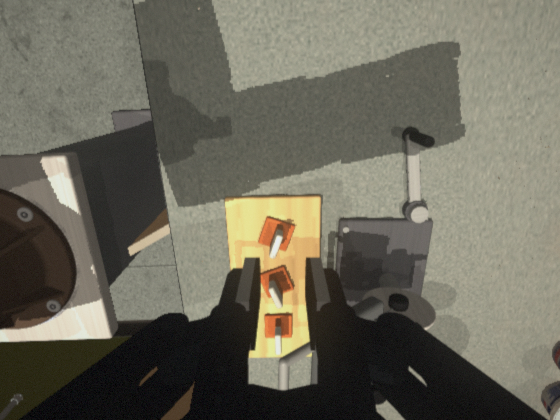

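The lamp head is down, with its handle at (283,370). The tiles and leg are undisturbed. I'll check the angle from closer up.

```bash
python3 -m handwheel '[{"delta_pos":[0.8,2.5,-1],"angular":[0,0,0]},{"delta_pos":[0.8,2.5,-1],"angular":[0,0,0]},{"delta_pos":[0.8,2.5,-1],"angular":[0,0,0]},{"delta_pos":[0.8,2.5,-1],"angular":[0,0,0]},{"delta_pos":[0,0,0],"angular":[0,0,0]},{"delta_pos":[0,0,0],"angular":[0,0,0]},{"delta_pos":[0,0,0],"angular":[0,0,0]},{"delta_pos":[0,0,0],"angular":[0,0,0]}]' 0
python3 - <<'E'
from h import *
c,P,C,i=look("wrist"); print(obs()[1][:3,3]); cv2.imwrite("pics/w6.png",c)
y=np.array([-np.sin(-.048),np.cos(.048)]); x=np.array([np.cos(.048),np.sin(-.048)])
s=P[...,:2]-[.587,-.052]; X=s@x; Y=s@y; Z=P[...,2]-.12
for lo,hi in((-.05,-.02),(-.02,.01),(.01,.04)):
    b=(Y>lo)&(Y<hi)&(X<-.12)&(X>-.17)&(Z>.09)&(Z<.14)
    p=(Y>lo)&(Y<hi)&(X<-.05)&(X>-.105)&(Z>.03)&(Z<.12)
    r=np.hypot(X,Z)
    if b.sum()>10: print("bar n",b.sum(),"X",X[b].min().round(4),X[b].max().round(4),"ztop",np.percentile(Z[b],97).round(4),"r",r[b].max().round(4))
    if p.sum()>10: 
        f=np.polyfit(X[p],Z[p],1); print("panel n",p.sum(),"slope",-np.arctan(f[0]).round(4),"res",np.std(Z[p]-np.polyval(f,X[p])).round(4))
E
```

```text
time_s: 30.7
tool_pos: [0.4854, 0.0534, 0.3958]
eef_rot: [-0.0, 1.0, -0.022, -0.0]
contact_force: [1.0, -0.4, -0.4]
finger_gap: 0.998
[0.48548427 0.05362897 0.39577768]
bar n 355 X -0.1418 -0.1207 ztop 0.116 r 0.1812
panel n 1029 slope 0.5284 res 0.0033
bar n 275 X -0.1415 -0.1316 ztop 0.116 r 0.1815
panel n 1180 slope 0.5137 res 0.0034
bar n 292 X -0.1413 -0.1317 ztop 0.1163 r 0.1814
panel n 1273 slope 0.5134 res 0.0035
```

Run:
```python
from h import *
c,P,C,i=look("wrist")
y=np.array([np.sin(.048),np.cos(.048)]); x=np.array([np.cos(.048),-np.sin(.048)])
s=P[...,:2]-[.587,-.052]; X=s@x; Y=s@y; Z=P[...,2]-.12
p=(Y>-.03)&(Y<.03)&(Z>-.02)&(Z<.14)
for a in np.arange(-.15,.03,.006):
    q=p&(X>a)&(X<a+.006)
    if q.sum(): print((a+.003).round(3),q.sum(),np.percentile(Z[q],[10,50,90]).round(4))
```

```text
-0.141 172 [0.1128 0.1141 0.1154]
-0.135 346 [0.1131 0.1148 0.1158]
-0.129 29 [0.1101 0.1117 0.1128]
-0.105 295 [0.0795 0.0844 0.0873]
-0.099 290 [0.0888 0.0908 0.092 ]
-0.093 291 [0.0883 0.0901 0.0916]
-0.087 284 [0.0847 0.0861 0.0876]
-0.081 253 [0.0791 0.0872 0.0884]
-0.075 286 [0.0774 0.079  0.0811]
-0.069 220 [0.0699 0.0715 0.0799]
-0.063 236 [0.0712 0.0726 0.0738]
-0.057 272 [0.0625 0.064  0.066 ]
-0.051 183 [0.0557 0.064  0.0661]
-0.045 263 [0.0554 0.0576 0.059 ]
-0.039 201 [0.0478 0.0491 0.0507]
-0.033 160 [0.0421 0.0505 0.0517]
-0.027 162 [0.0368 0.0394 0.0411]
-0.021 129 [0.0229 0.0294 0.0339]
-0.015 183 [0.0061 0.0239 0.0371]
-0.009 219 [-0.0046  0.0191  0.0387]
-0.003 204 [0.0076 0.0158 0.0413]
0.003 199 [0.0099 0.0126 0.0406]
0.009 191 [0.009  0.0114 0.0415]
0.015 145 [0.0054 0.015  0.0421]
0.021 119 [-0.008   0.015   0.0406]
0.027 131 [-0.0164  0.0047  0.0368]
```

View pics/w6.png

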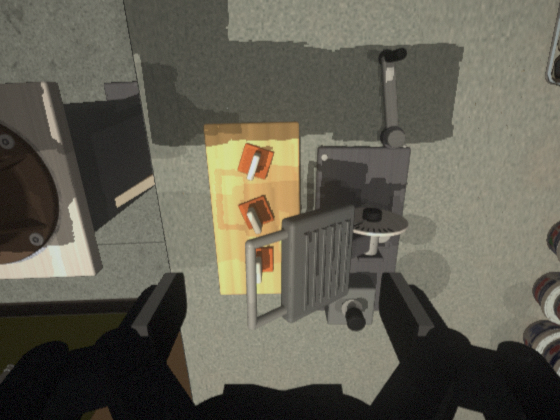

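The head looks right at about 40°, but my depth estimates vary from 0.66 to 0.70 rad. I'll look at the quadrant directly.

```bash
python3 -m handwheel '[{"delta_pos":[2.5,-2.2,0],"angular":[0,0,0]},{"delta_pos":[2.5,-2.2,0],"angular":[0,0,0]},{"delta_pos":[2.5,-2.2,0],"angular":[0,0,0]},{"delta_pos":[2.5,-2.2,0],"angular":[0,0,0]}]'
python3 -m handwheel '[{"delta_pos":[0,0,0],"angular":[-7,0,0]},{"delta_pos":[0,0,0],"angular":[-7,0,0]},{"delta_pos":[0,0,0],"angular":[-7,0,0]},{"delta_pos":[0,0,0],"angular":[-7,0,0]},{"delta_pos":[0,0,0],"angular":[-7,0,0]},{"delta_pos":[0,0,0],"angular":[0,0,0]}]'
python3 -m handwheel '[{"delta_pos":[0,-2.3,3.3],"angular":[0,0,0]},{"delta_pos":[0,-2.3,3.3],"angular":[0,0,0]},{"delta_pos":[0,-2.3,3.3],"angular":[0,0,0]},{"delta_pos":[0,0,0],"angular":[0,0,0]},{"delta_pos":[0,0,0],"angular":[0,0,0]},{"delta_pos":[0,0,0],"angular":[0,0,0]}]'
python3 - <<'E'
from h import *
c,P,C,i=look("wrist"); o,T=obs();print(T.round(3))
w=C[:3,:3].T@(np.array([.587,-.0,.12])-C[:3,3]); u=i["cx"]+i["fx"]*w[0]/-w[2]; v=i["cy"]-i["fy"]*w[1]/-w[2]; print(u,v)
u,v=int(u),int(v); cv2.imwrite("pics/w7.png",cv2.resize(c[max(0,v-75):v+75,max(0,u-100):u+100],None,fx=4,fy=4,interpolation=2))
E
```

```text
time_s: 31.13
tool_pos: [0.5904, 0.1386, 0.3959]
eef_rot: [0.0, 1.0, -0.022, -0.0]
contact_force: [-0.8, -1.0, 0.0]
finger_gap: 0.998
time_s: 31.63
tool_pos: [0.5892, 0.1394, 0.3938]
eef_rot: [0.304, 0.952, -0.019, -0.008]
contact_force: [-0.4, 0.1, -1.1]
finger_gap: 0.999
time_s: 32.13
tool_pos: [0.5904, 0.1367, 0.2778]
eef_rot: [0.3, 0.954, -0.022, -0.005]
contact_force: [0.7, 0.0, 0.8]
finger_gap: 1.006
[[ 0.999 -0.039 -0.022  0.59 ]
 [-0.044 -0.819 -0.572  0.137]
 [ 0.004  0.572 -0.82   0.278]
 [ 0.     0.     0.     1.   ]]
284.39167257648114 196.41232614880124
```

View pics/w7.png

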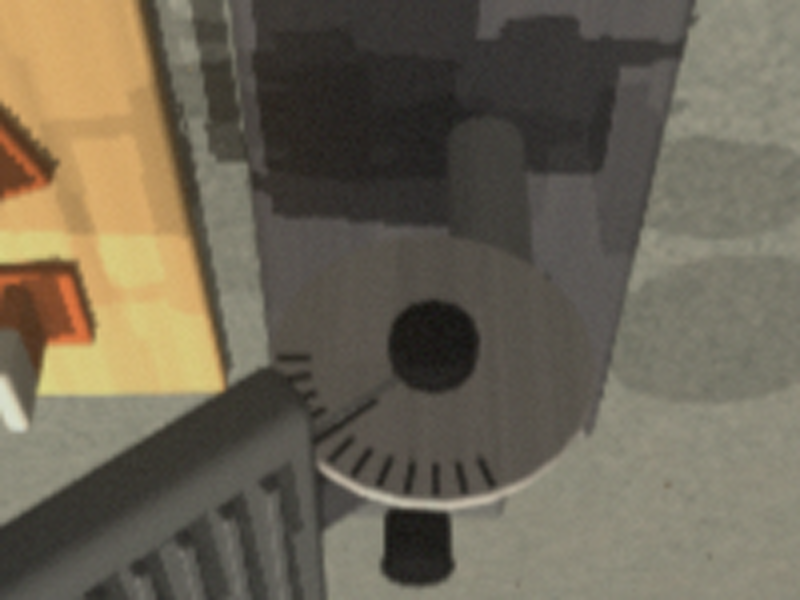

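The quadrant crop is seen upside down. The thin pointer line at (385,390) lies on the long 40° graduation, which runs (320,435) to (375,402), so the head is at 40° within about 2°. Next is the knob.

```bash
python3 -m handwheel '[{"delta_pos":[0,2.3,-3.3],"angular":[0,0,0]},{"delta_pos":[0,2.3,-3.3],"angular":[0,0,0]},{"delta_pos":[0,2.3,-3.3],"angular":[0,0,0]},{"delta_pos":[0,0,0],"angular":[7,0,0]},{"delta_pos":[0,0,0],"angular":[7,0,0]},{"delta_pos":[0,0,0],"angular":[7,0,0]},{"delta_pos":[0,0,0],"angular":[7,0,0]},{"delta_pos":[0,0,0],"angular":[7,0,0]}]'
python3 -m handwheel '[{"delta_pos":[0,0,0],"angular":[0,0,0]},{"delta_pos":[0,0,0],"angular":[0,0,0]},{"delta_pos":[0,0,0],"angular":[0,0,0]}]'
python3 -c "
from h import *
go(.580,-.2025,.2,-2.6)"
```

```text
time_s: 32.85
tool_pos: [0.5898, 0.1371, 0.4002]
eef_rot: [-0.004, 1.0, -0.022, 0.004]
contact_force: [0.1, 0.6, -0.7]
finger_gap: 1.0
time_s: 33.1
tool_pos: [0.5896, 0.1367, 0.3975]
eef_rot: [0.001, 1.0, -0.022, 0.001]
contact_force: [-0.3, -0.1, 0.1]
finger_gap: 1.002
at [0.5896 0.1367 0.3975] turn about tool z 0.1 then tool cm [ 0.58 33.93 19.75] j6 0.16 tilt [0.002 0.003]
```

```bash
python3 -m handwheel '[{"delta_pos":[0.06,3.77,0],"angular":[0,0,0]},{"delta_pos":[0.06,3.77,0],"angular":[0,0,0]},{"delta_pos":[0.06,3.77,0],"angular":[0,0,0]},{"delta_pos":[0.06,3.77,0],"angular":[0,0,0]},{"delta_pos":[0.06,3.77,0],"angular":[0,0,0]},{"delta_pos":[0.06,3.77,0],"angular":[0,0,0]},{"delta_pos":[0.06,3.77,0],"angular":[0,0,0]},{"delta_pos":[0.06,3.77,0],"angular":[0,0,0]}]'
python3 -m handwheel '[{"delta_pos":[0.06,3.77,0],"angular":[0,0,0]},{"delta_pos":[0,0,0],"angular":[0,0,0]},{"delta_pos":[0,0,4],"angular":[0,0,0]},{"delta_pos":[0,0,4],"angular":[0,0,0]},{"delta_pos":[0,0,4],"angular":[0,0,0]},{"delta_pos":[0,0,4],"angular":[0,0,0]},{"delta_pos":[0,0,3.5],"angular":[0,0,0]},{"delta_pos":[0,0,0],"angular":[0,0,0]}]'
python3 - <<'E'
from h import *
c,P,C,i=look("wrist")
m=(P[...,2]>.09)&(P[...,2]<.105)&(np.hypot(P[...,0]-.58,P[...,1]+.2)<.03)
blobs(m,P,20); cs=cv2.findContours(m.astype(np.uint8),0,2)[0]; (u,v),r=cv2.minEnclosingCircle(max(cs,key=cv2.contourArea)); print(u,v,r,ray(i,C,u,v,.097))
go(.580,-.2025,.085,-2.6)
E
```

```text
time_s: 33.77
tool_pos: [0.5811, -0.1656, 0.3965]
eef_rot: [0.001, 1.0, -0.021, -0.0]
contact_force: [1.2, 0.7, -0.4]
finger_gap: 1.001
time_s: 34.43
tool_pos: [0.5783, -0.2003, 0.1949]
eef_rot: [-0.001, 1.0, -0.021, -0.005]
contact_force: [-0.4, 0.2, -1.6]
finger_gap: 0.999
[292.3 216. ] 1200 med [ 0.585 -0.202  0.096] min [ 0.571 -0.217  0.092] max [ 0.598 -0.189  0.098]
292.2908020019531 215.92091369628906 19.948360443115234 [ 0.58444759 -0.20129619  0.097     ]
at [ 0.5796 -0.201   0.1988] turn about tool z 0.2 then tool cm [ 0.05  0.14 11.38] j6 -0.4 tilt [-0.006 -0.001]
```

```bash
python3 -m handwheel '[{"delta_pos":[0.4,0.1,2.5],"angular":[0,0,0]},{"delta_pos":[0,0,3],"angular":[0,0,0]},{"delta_pos":[0,0,3],"angular":[0,0,0]},{"delta_pos":[0,0,2],"angular":[0,0,0]},{"delta_pos":[0,0,0.7],"angular":[0,0,0]},{"delta_pos":[0,0,0],"angular":[0,0,0]}]'
python3 -m handwheel '[{"delta_pos":[0,0,0],"angular":[0,0,0]},{"delta_pos":[0,0,0],"angular":[0,0,0]},{"delta_pos":[0,0,0],"angular":[0,0,0]},{"delta_pos":[0,0,0],"angular":[0,0,0]},{"delta_pos":[0,0,0],"angular":[0,0,0]},{"delta_pos":[0,0,0],"angular":[0,0,0]},{"delta_pos":[0,0,0],"angular":[0,0,0]},{"delta_pos":[0,0,0],"angular":[0,0,0]}]' 1 50
python3 -m handwheel '[{"delta_pos":[0,0,-0.3],"angular":[0,0,0]},{"delta_pos":[0,0,-0.4],"angular":[0,0,0]},{"delta_pos":[0,0,-0.4],"angular":[0,0,0]},{"delta_pos":[0,0,-0.4],"angular":[0,0,0]},{"delta_pos":[0,0,0],"angular":[0,0,0]},{"delta_pos":[0,0,0],"angular":[0,0,0]},{"delta_pos":[0,0,0],"angular":[0,0,0]}]'
```

```text
time_s: 34.98
tool_pos: [0.5848, -0.2034, 0.0898]
eef_rot: [0.0, 1.0, -0.022, -0.0]
contact_force: [0.5, -0.3, -0.3]
finger_gap: 0.999
time_s: 35.65
tool_pos: [0.5841, -0.2037, 0.0902]
eef_rot: [0.0, 1.0, -0.022, 0.0]
contact_force: [-2.7, 1.5, 8.6]
finger_gap: 0.3
time_s: 36.23
tool_pos: [0.584, -0.2037, 0.1044]
eef_rot: [0.0, 1.0, -0.022, 0.0]
contact_force: [-0.1, -1.4, 1.5]
finger_gap: 0.296
```

```bash
python3 -m handwheel '[{"delta_pos":[0,0,-0.2],"angular":[0,0,0]},{"delta_pos":[0,0,0],"angular":[0,0,0]},{"delta_pos":[0,0,0],"angular":[0,0,0]}]'
python3 -m handwheel '[{"delta_pos":[0,0,0],"angular":[0,0,0]},{"delta_pos":[0,0,0],"angular":[0,0,0]},{"delta_pos":[0,0,0],"angular":[0,0,0]},{"delta_pos":[0,0,0],"angular":[0,0,0]},{"delta_pos":[0,0,0],"angular":[0,0,0]},{"delta_pos":[0,0,-3],"angular":[0,0,0]},{"delta_pos":[0,0,-3],"angular":[0,0,0]},{"delta_pos":[0,0,-3],"angular":[0,0,0]}]' 0
python3 - <<'E'
from h import *
for n in("wrist","top"):
    c,P,C,i=look(n); print(obs()[0]["time_s"])
    m=(P[...,2]>.085)&(P[...,2]<.125)&(np.hypot(P[...,0]-.583,P[...,1]+.2)<.025)
    blobs(m,P,10); print(np.nanpercentile(P[m][:,2],[50,90]))
tiles("top")
E
```

```text
time_s: 36.48
tool_pos: [0.584, -0.2037, 0.1046]
eef_rot: [-0.0, 1.0, -0.022, -0.0]
contact_force: [5.6, -3.7, -17.4]
finger_gap: 0.301
time_s: 37.15
tool_pos: [0.5837, -0.2035, 0.1972]
eef_rot: [-0.0, 1.0, -0.022, -0.0]
contact_force: [-0.2, 0.5, 0.2]
finger_gap: 1.001
37.2
[283.1 215. ] 1542 med [ 0.585 -0.2    0.11 ] min [ 0.571 -0.218  0.087] max [ 0.599 -0.189  0.113]
[0.11029408 0.11139568]
37.25
nan
tcp [ 0.5846 -0.2038  0.1986] t 37.3
  return np.nanmean(a, axis, out=out, keepdims=keepdims)
```

The knob top rose from 96 to 110 mm, so it is on. Now I'll hold for over ten seconds.

```bash
exec >/tmp/o.txt
python3 -m handwheel '[{"delta_pos":[0,0,0],"angular":[0,0,0]},{"delta_pos":[0,0,0],"angular":[0,0,0]},{"delta_pos":[0,0,0],"angular":[0,0,0]},{"delta_pos":[0,0,0],"angular":[0,0,0]},{"delta_pos":[0,0,0],"angular":[0,0,0]},{"delta_pos":[0,0,0],"angular":[0,0,0]},{"delta_pos":[0,0,0],"angular":[0,0,0]},{"delta_pos":[0,0,0],"angular":[0,0,0]}]' 1 30
python3 -m handwheel '[{"delta_pos":[0,0,0],"angular":[0,0,0]},{"delta_pos":[0,0,0],"angular":[0,0,0]},{"delta_pos":[0,0,0],"angular":[0,0,0]},{"delta_pos":[0,0,0],"angular":[0,0,0]},{"delta_pos":[0,0,0],"angular":[0,0,0]},{"delta_pos":[0,0,0],"angular":[0,0,0]},{"delta_pos":[0,0,0],"angular":[0,0,0]},{"delta_pos":[0,0,0],"angular":[0,0,0]}]'
python3 -m handwheel '[{"delta_pos":[0,0,0],"angular":[0,0,0]},{"delta_pos":[0,0,0],"angular":[0,0,0]},{"delta_pos":[0,0,0],"angular":[0,0,0]},{"delta_pos":[0,0,0],"angular":[0,0,0]},{"delta_pos":[0,0,0],"angular":[0,0,0]},{"delta_pos":[0,0,0],"angular":[0,0,0]},{"delta_pos":[0,0,0],"angular":[0,0,0]},{"delta_pos":[0,0,0],"angular":[0,0,0]}]'
python3 -m handwheel '[{"delta_pos":[0,0,0],"angular":[0,0,0]},{"delta_pos":[0,0,0],"angular":[0,0,0]},{"delta_pos":[0,0,0],"angular":[0,0,0]},{"delta_pos":[0,0,0],"angular":[0,0,0]},{"delta_pos":[0,0,0],"angular":[0,0,0]},{"delta_pos":[0,0,0],"angular":[0,0,0]},{"delta_pos":[0,0,0],"angular":[0,0,0]},{"delta_pos":[0,0,0],"angular":[0,0,0]}]'
python3 -m handwheel '[{"delta_pos":[0,0,0],"angular":[0,0,0]},{"delta_pos":[0,0,0],"angular":[0,0,0]},{"delta_pos":[0,0,0],"angular":[0,0,0]},{"delta_pos":[0,0,0],"angular":[0,0,0]},{"delta_pos":[0,0,0],"angular":[0,0,0]},{"delta_pos":[0,0,0],"angular":[0,0,0]},{"delta_pos":[0,0,0],"angular":[0,0,0]},{"delta_pos":[0,0,0],"angular":[0,0,0]}]'
python3 -m handwheel '[{"delta_pos":[0,0,0],"angular":[0,0,0]},{"delta_pos":[0,0,0],"angular":[0,0,0]},{"delta_pos":[0,0,0],"angular":[0,0,0]},{"delta_pos":[0,0,0],"angular":[0,0,0]},{"delta_pos":[0,0,0],"angular":[0,0,0]},{"delta_pos":[0,0,0],"angular":[0,0,0]},{"delta_pos":[0,0,0],"angular":[0,0,0]},{"delta_pos":[0,0,0],"angular":[0,0,0]}]'
python3 -m handwheel '[{"delta_pos":[0,0,0],"angular":[0,0,0]},{"delta_pos":[0,0,0],"angular":[0,0,0]},{"delta_pos":[0,0,0],"angular":[0,0,0]},{"delta_pos":[0,0,0],"angular":[0,0,0]},{"delta_pos":[0,0,0],"angular":[0,0,0]},{"delta_pos":[0,0,0],"angular":[0,0,0]},{"delta_pos":[0,0,0],"angular":[0,0,0]},{"delta_pos":[0,0,0],"angular":[0,0,0]}]'
python3 -m handwheel '[{"delta_pos":[0,0,0],"angular":[0,0,0]},{"delta_pos":[0,0,0],"angular":[0,0,0]},{"delta_pos":[0,0,0],"angular":[0,0,0]},{"delta_pos":[0,0,0],"angular":[0,0,0]},{"delta_pos":[0,0,0],"angular":[0,0,0]},{"delta_pos":[0,0,0],"angular":[0,0,0]},{"delta_pos":[0,0,0],"angular":[0,0,0]},{"delta_pos":[0,0,0],"angular":[0,0,0]}]'
python3 -m handwheel '[{"delta_pos":[0,0,0],"angular":[0,0,0]},{"delta_pos":[0,0,0],"angular":[0,0,0]},{"delta_pos":[0,0,0],"angular":[0,0,0]},{"delta_pos":[0,0,0],"angular":[0,0,0]},{"delta_pos":[0,0,0],"angular":[0,0,0]},{"delta_pos":[0,0,0],"angular":[0,0,0]},{"delta_pos":[0,0,0],"angular":[0,0,0]},{"delta_pos":[0,0,0],"angular":[0,0,0]}]'
python3 -m handwheel '[{"delta_pos":[0,0,0],"angular":[0,0,0]},{"delta_pos":[0,0,0],"angular":[0,0,0]},{"delta_pos":[0,0,0],"angular":[0,0,0]},{"delta_pos":[0,0,0],"angular":[0,0,0]},{"delta_pos":[0,0,0],"angular":[0,0,0]},{"delta_pos":[0,0,0],"angular":[0,0,0]},{"delta_pos":[0,0,0],"angular":[0,0,0]},{"delta_pos":[0,0,0],"angular":[0,0,0]}]'
python3 -m handwheel '[{"delta_pos":[0,0,0],"angular":[0,0,0]},{"delta_pos":[0,0,0],"angular":[0,0,0]},{"delta_pos":[0,0,0],"angular":[0,0,0]},{"delta_pos":[0,0,0],"angular":[0,0,0]},{"delta_pos":[0,0,0],"angular":[0,0,0]},{"delta_pos":[0,0,0],"angular":[0,0,0]},{"delta_pos":[0,0,0],"angular":[0,0,0]},{"delta_pos":[0,0,0],"angular":[0,0,0]}]'
python3 -m handwheel '[{"delta_pos":[0,0,0],"angular":[0,0,0]},{"delta_pos":[0,0,0],"angular":[0,0,0]},{"delta_pos":[0,0,0],"angular":[0,0,0]},{"delta_pos":[0,0,0],"angular":[0,0,0]},{"delta_pos":[0,0,0],"angular":[0,0,0]},{"delta_pos":[0,0,0],"angular":[0,0,0]},{"delta_pos":[0,0,0],"angular":[0,0,0]},{"delta_pos":[0,0,0],"angular":[0,0,0]}]'
python3 -m handwheel '[{"delta_pos":[0,0,0],"angular":[0,0,0]},{"delta_pos":[0,0,0],"angular":[0,0,0]},{"delta_pos":[0,0,0],"angular":[0,0,0]},{"delta_pos":[0,0,0],"angular":[0,0,0]},{"delta_pos":[0,0,0],"angular":[0,0,0]},{"delta_pos":[0,0,0],"angular":[0,0,0]},{"delta_pos":[0,0,0],"angular":[0,0,0]},{"delta_pos":[0,0,0],"angular":[0,0,0]}]'
python3 -m handwheel '[{"delta_pos":[0,0,0],"angular":[0,0,0]},{"delta_pos":[0,0,0],"angular":[0,0,0]},{"delta_pos":[0,0,0],"angular":[0,0,0]},{"delta_pos":[0,0,0],"angular":[0,0,0]},{"delta_pos":[0,0,0],"angular":[0,0,0]},{"delta_pos":[0,0,0],"angular":[0,0,0]},{"delta_pos":[0,0,0],"angular":[0,0,0]},{"delta_pos":[0,0,0],"angular":[0,0,0]}]'
python3 -m handwheel '[{"delta_pos":[0,0,0],"angular":[0,0,0]},{"delta_pos":[0,0,0],"angular":[0,0,0]},{"delta_pos":[0,0,0],"angular":[0,0,0]},{"delta_pos":[0,0,0],"angular":[0,0,0]},{"delta_pos":[0,0,0],"angular":[0,0,0]},{"delta_pos":[0,0,0],"angular":[0,0,0]},{"delta_pos":[0,0,0],"angular":[0,0,0]},{"delta_pos":[0,0,0],"angular":[0,0,0]}]'
python3 -m handwheel '[{"delta_pos":[0,0,0],"angular":[0,0,0]},{"delta_pos":[0,0,0],"angular":[0,0,0]},{"delta_pos":[0,0,0],"angular":[0,0,0]},{"delta_pos":[0,0,0],"angular":[0,0,0]},{"delta_pos":[0,0,0],"angular":[0,0,0]},{"delta_pos":[0,0,0],"angular":[0,0,0]},{"delta_pos":[0,0,0],"angular":[0,0,0]},{"delta_pos":[0,0,0],"angular":[0,0,0]}]'
tail -5 /tmp/o.txt >&2
```

```text
time_s: 47.97
tool_pos: [0.584, -0.2036, 0.1961]
eef_rot: [0.0, 1.0, -0.022, 0.0]
contact_force: [0.3, 0.2, -1.1]
finger_gap: 0.003
```

```bash
python3 -m handwheel '[{"delta_pos":[0,0,3],"angular":[0,0,0]},{"delta_pos":[0,0,2.5],"angular":[0,0,0]},{"delta_pos":[0,0,0.5],"angular":[0,0,0]},{"delta_pos":[0,0,0],"angular":[0,0,0]}]'
python3 -m handwheel '[{"delta_pos":[0,0,0.5],"angular":[0,0,0]},{"delta_pos":[0,0,0.5],"angular":[0,0,0]},{"delta_pos":[0,0,0.4],"angular":[0,0,0]},{"delta_pos":[0,0,0],"angular":[0,0,0]},{"delta_pos":[0,0,0],"angular":[0,0,0]}]'
python3 -m handwheel '[{"delta_pos":[0,0,0.2],"angular":[0,0,0]},{"delta_pos":[0,0,0],"angular":[0,0,0]},{"delta_pos":[0,0,0],"angular":[0,0,0]}]'
```

```text
time_s: 48.3
tool_pos: [0.5834, -0.2034, 0.1348]
eef_rot: [-0.001, 1.0, -0.022, -0.001]
contact_force: [-0.7, -0.7, 0.6]
finger_gap: 0.005
time_s: 48.72
tool_pos: [0.5839, -0.2036, 0.1223]
eef_rot: [0.0, 1.0, -0.022, 0.0]
contact_force: [-0.2, 0.3, -0.6]
finger_gap: 0.002
time_s: 48.97
tool_pos: [0.5839, -0.2036, 0.1201]
eef_rot: [0.0, 1.0, -0.022, -0.0]
contact_force: [0.3, 0.0, -0.6]
finger_gap: 0.0
```

```bash
python3 -m handwheel '[{"delta_pos":[0,0,0.2],"angular":[0,0,0]},{"delta_pos":[0,0,0.2],"angular":[0,0,0]},{"delta_pos":[0,0,0.1],"angular":[0,0,0]},{"delta_pos":[0,0,0],"angular":[0,0,0]},{"delta_pos":[0,0,0],"angular":[0,0,0]}]'
python3 -m handwheel '[{"delta_pos":[0,0,-3],"angular":[0,0,0]},{"delta_pos":[0,0,-3],"angular":[0,0,0]},{"delta_pos":[0,0,-3.5],"angular":[0,0,0]},{"delta_pos":[0,0,0],"angular":[0,0,0]}]'
python3 - <<'E'
from h import *
c,P,C,i=look("wrist")
m=(P[...,2]>.085)&(P[...,2]<.125)&(np.hypot(P[...,0]-.583,P[...,1]+.2)<.025)
blobs(m,P,10); print(np.nanpercentile(P[m][:,2],[50,90]))
E
```

```text
time_s: 49.38
tool_pos: [0.5841, -0.2037, 0.116]
eef_rot: [0.0, 1.0, -0.022, 0.0]
contact_force: [-1.7, 0.5, 9.4]
finger_gap: -0.001
time_s: 49.72
tool_pos: [0.5858, -0.2044, 0.2163]
eef_rot: [0.002, 1.0, -0.022, 0.004]
contact_force: [0.3, -0.1, 0.7]
finger_gap: 0.002
[278.8 199.9] 1077 med [ 0.585 -0.201  0.096] min [ 0.571 -0.217  0.085] max [ 0.598 -0.189  0.098]
[0.09638634 0.09740598]
```

```bash
python3 -m handwheel '[{"delta_pos":[0,0,-4],"angular":[0,0,0]},{"delta_pos":[0,0,-4],"angular":[0,0,0]},{"delta_pos":[0,0,-4],"angular":[0,0,0]},{"delta_pos":[0,0,-4],"angular":[0,0,0]},{"delta_pos":[-2,3.5,0],"angular":[0,0,0]},{"delta_pos":[-2,3.5,0],"angular":[0,0,0]},{"delta_pos":[-2,3.5,0],"angular":[0,0,0]},{"delta_pos":[-2,3.5,0],"angular":[0,0,0]}]'
python3 -m handwheel '[{"delta_pos":[-2,3.5,0],"angular":[0,0,0]},{"delta_pos":[-2,3.5,0],"angular":[0,0,0]},{"delta_pos":[0,0,0],"angular":[0,0,0]},{"delta_pos":[0,0,0],"angular":[0,0,0]},{"delta_pos":[0,0,0],"angular":[0,0,0]},{"delta_pos":[0,0,0],"angular":[0,0,0]}]'
python3 - <<'E'
from h import *
tiles('top')
c,P,C,i=look("top"); c2=look("side")[0]
y=np.array([np.sin(.048),np.cos(.048)]); x=np.array([np.cos(.048),-np.sin(.048)])
m=(P[...,2]>.222)&(P[...,2]<.26)&(P[...,0]>.42)&(P[...,0]<.48)&(abs(P[...,1]+.05)<.09);print("bar");blobs(m,P,5)
m=(P[...,2]>.05)&(P[...,2]<.085)&(np.hypot(P[...,0]-.63,P[...,1]-.17)<.03);print("post");blobs(m,P,3)
m=(P[...,2]>.085)&(P[...,2]<.12)&(np.hypot(P[...,0]-.583,P[...,1]+.2)<.025);print("knob");blobs(m,P,3)
a=cv2.resize(c[120:270,130:430],(800,400),interpolation=2); b=cv2.resize(c2[130:290,150:430],(350,200),interpolation=2)
z=np.zeros((600,800,3),np.uint8);z[:400]=a;z[400:,:350]=b;cv2.imwrite("pics/f.png",z)
E
```

```text
time_s: 50.43
tool_pos: [0.4968, -0.3409, 0.3691]
eef_rot: [-0.0, 1.0, -0.022, -0.0]
contact_force: [0.7, -0.2, -0.0]
finger_gap: -0.002
time_s: 50.93
tool_pos: [0.4554, -0.4072, 0.3696]
eef_rot: [-0.0, 1.0, -0.022, -0.0]
contact_force: [0.0, 0.3, -0.1]
finger_gap: 0.001
tcp [ 0.4556 -0.407   0.3698] t 50.98
tile px [274. 222.] fin centre [0.441  0.0346] size [34.2  9.9] ztop 0.0611 long dir deg 67.0
tile px [306. 224.] fin centre [ 0.4365 -0.1278] size [29.4  7.3] ztop 0.0631 long dir deg 82.5
bar
[287.  213.3] 93 med [ 0.448 -0.043  0.233] min [ 0.443 -0.094  0.223] max [0.47  0.004 0.244]
post
[233.9 174.6] 11 med [0.629 0.168 0.065] min [0.626 0.163 0.056] max [0.639 0.172 0.072]
knob
[325.6 185.9] 40 med [ 0.58  -0.202  0.097] min [ 0.568 -0.216  0.087] max [ 0.593 -0.188  0.103]
```

View pics/f.png

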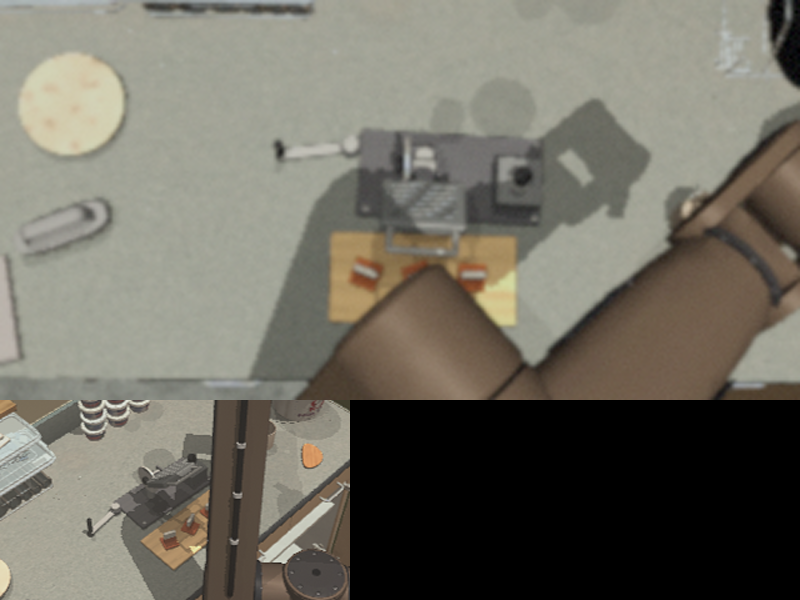

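The final picture shows the leg out (left), the head lowered, the knob home and tiles on the board at (365,272) and (472,272). The middle tile is partly hidden from the top but visible in the side view. One numeric check on it, then I'll hand in.

Run:
```python
from h import *
c,P,C,i=look("side"); hsv=cv2.cvtColor(c,cv2.COLOR_BGR2HSV)
m=(P[...,0]>.37)&(P[...,0]<.51)&(P[...,1]>-.19)&(P[...,1]<.1)&(P[...,2]>.035)&(P[...,2]<.075)
blobs(m,P,10)
from plant import robot
print(robot.get_obs()["contact_force"].round(2),robot.get_obs()["time_s"])
```

```text
[315.3 215.5] 15 med [ 0.437 -0.118  0.051] min [ 0.432 -0.123  0.037] max [ 0.443 -0.114  0.066]
[302.5 226. ] 43 med [ 0.434 -0.047  0.058] min [ 0.428 -0.067  0.036] max [ 0.447 -0.032  0.071]
[285.6 238. ] 65 med [0.44  0.033 0.053] min [0.429 0.014 0.036] max [0.45  0.05  0.072]
[1.16 0.04 1.28] 51.1333
```

```bash
python3 -c "
from plant import robot
print(robot.hand_in())"
```

```text
the job is handed in; nothing more can be done
None
```

The whole sequence was done in order and handed in at about 51 s of the 210 s allowed; `hand_in` gave no verdict.

- **Leg:** swung out to its stop. The post stayed at about (0.63, 0.17), which works out to about 1.4 rad.
- **Tiles:** three were present and all were placed on the ware board. Their fins are at about (0.441, 0.035), (0.437, -0.047) and (0.436, -0.129) in the world frame, and their tops read 61–63 mm. In the last top picture the arm partly hid the middle tile. A depth check from the side camera found it standing in place.
- **Lamp head:** lowered and released, and it stayed put. The pointer lies on the long 40° mark and the gripper position at release gives 0.70 rad. Depth-camera estimates disagreed: the handle bar gave 0.67–0.71 rad, and panel-slope fits ranged from 0.51 to 0.70 rad. I gave the slopes little weight because the ribs on the panel upset them.
- **Knob:** its top rose from 96 to 110 mm, it stayed on for about 12 s, and it was then pushed home to 96 mm.
- **Cup, brush and rib:** no planned move went near them, but I did not re-measure where they stand.

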